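Raise the funnel ring one hole and set the funnel in it

ROBOT

A 7-joint arm with a two-finger parallel gripper is mounted at the origin on the work surface. World frame = base frame: x ahead of the robot, y to its left, z up, the work surface at z = 0. Lengths are in m, angles in rad, forces in N, time in s.
With the tool pointing down it reaches from about 0.4 to 0.85 m from the base axis. Payload 10.4 kg.
Tool frame: the origin (TCP) lies between the finger pads; the fingertips stand tip_extent ahead of it and the grasp point (between the pads) lies 2 mm behind it (tip_extent is the distance from the TCP to the fingertips, in m); z points along the fingers, y is the direction in which the jaws open and shut (so a half turn about z gives the same grasp; the last joint's range is limited). The gripper opens to 87 mm and grips with 3 to 60 N. Pads are 19 mm wide; open, the fingers measure 117 mm over their backs; the gripper's body (75 mm by 190 mm) begins 51 mm behind the grasp point.
Start: joints at [1.125, 0.332, -0.065, 1.46, 0.022, 1.35, -0.088], TCP at [0.256, -0.57, 0.24] pointing down, gripper open.
Joint ranges: [-2.6, 2.6], [-0.5, 2.12], [-1.47, 1.34], [0.16, 2.42], [-1.27, 4.41], [0.06, 2.06], [-2.6, 2.6]. Speed limits (rad/s): [2.22, 2.22, 2.79, 2.79, 3.14, 3.14, 3.14].

INTERFACE

Orientations are given as a unit quaternion [x, y, z, w].
In Python, from bench import read_state, camera, camera_params, close_job, tip_extent gives the robot as it stands. The module is installed in compiled form; this text tells all that it offers.
- The arm moves only by the tool send_rows, never from a script. Its argument "steps" is a list of rows, each a list of 7 numbers: the turn, a rotation vector about the tool's x, y, z in degrees, then the shift along the tool's x, y, z in m, then the gripper's target within -1 to 1 (shut at 1, half-way at 0, fully open at -1). In form: [[ax, ay, az, x, y, z, jaw], ...]. A call has exactly 10 rows; each row shifts and turns the pose as measured when the row begins, along the tool's axes as they then stand; what a row does not reach is not made up. A row lasts 1/10 s, in which the tool goes at most 50 mm and 8.59 degrees, less where a joint would pass 70% of its speed; a pose out of reach is approached as far as the arm can. A call with a gripper value outside its range is refused whole. The fingers move at their own pace and stop on an object; "force" is the grip in N (left out, the last holds). Time passes only in rows, so rows that do not move let the fingers close, or fill a call up. It gives the time, the measured TCP pose, the force and the opening at its end, in the units of the state.
- read_state(): the state, without advancing time (a new reading comes with each control period).
- camera(name): name is "scene" or "top" or "wrist"; returns (picture, depth): 400x640x3 uint8, blue, green, red; 400x640 float32, m along the optical axis (not along the pixel's ray), 0 where there is no reading.
- camera_params(name): a dict with "camera_matrix" (3x3 intrinsics, pixels), "world_from_camera" (4x4, takes a point from camera to world coordinates). Camera axes: x right, y down, z forward; pixel columns grow to the right and rows downward; lengths in m; the calibration is good to about 2 mm. A picture is of the moment at which its call begins: read the wrist's pose just before it. camera_params takes no time and is no camera call; for the wrist camera it gives the pose at the moment of the call.
- close_job(): hands the job in, once; it reports no verdict.
The state is a dict: "time": time; "joint_positions": joint angles; "joint_vel": joint speeds; "joint_torque": joint torques, N m; "ee_pos": TCP position; "eef_rot": TCP orientation; "ft_force": force on the tool from outside, world axes, zero at the start; "torque": the same for the moment, N m; "width": finger opening in m.
Only numpy, scipy, OpenCV 4.12 (cv2) and the standard library are available. Lean on these libraries where they do the work, as an engineer would, in place of code of your own. Each camera call takes 0.05 s, during which the arm holds its last target.

TASK

Raise the ring of the funnel stand to its next hole: press the red spring button in, slide the tube up with the button riding inside it, and stop as soon as the button pops fully out through the next hole, without forcing the tube against the button. Then take the blue funnel out of the clear flask, seat it fully home and upright in the raised ring with its stem in the neck of the brown bottle below, and let go. Leave the bottle, the flask and the other containers standing where they are.

Things in the scene. Friction and masses are not known exactly. Their poses are not given: they have to be found in the camera images.
- stand: Funnel stand, fixed: origin under its post. z up, x = the way the button faces, y towards the ring. Grey base plate x -70 to 70, y -50 to 165, 12 mm thick; upright steel post 24 mm thick on which an aluminium tube slides: 28 mm outside diameter, from 58 to 196 mm above the bench at the start, clear all round but for the ring's arm (y side, top 129 mm above the bench).
- press_point (a point): Centre of the red button where it leaves the tube's surface, 160 mm above the bench, 14 mm from the tube's axis; fixed to the stand, moves with neither tube nor button. x points the way the button faces (level, outwards), z up.
- button (a joint): Red spring button with round tip, 10 mm thick, on the post, sticking out through a 12 mm hole of the tube. 0 = fully out, 6 mm proud, locking the tube; 0.006 = flush; about 0.007 = held in under the tube wall. Spring 3 N, 4.2 N when flush. Pressed flush by a pad that grips the tube, it slips under the wall as the tube is pulled (about 6 N more at first), then springs out by itself at a hole.
- sleeve (a joint): Height of the sliding tube with ring (m): 0 = start, resting on the button. Let go between holes it may sink back. The next hole is 34 to 56 mm below the first (differs between stands, not measured), so the button pops out at about 0.033 to 0.057; another hole follows 34 mm later. Tube and ring weigh 0.35 to 0.5 kg and rub with 3 N. Play in a hole 2 mm; dropped back, it rests on the button.
- ring_seat (a point): Centre of the steel ring, on its upper face; moves with the tube, 110 mm from the tube's axis, 129 mm above the bench at the start. Ring 36 mm inside and 45 mm outside diameter, 5 mm thick; it lies level.
- funnel_grip (a point): Centre of the upright rim band of the loose blue plastic funnel (54 mm diameter, 16 mm high, the band to grip); z is the funnel's axis, upwards. Top 8 mm above this point; the cone tapers from 53 mm, 9 mm below, to 12 mm, 44 mm below; then a stem to the tip 96 mm below. Seated in the ring this point is 22 mm above the ring's upper face. About 70 g. At the start it hangs in the flask's neck.
- flask: Clear conical flask holding the funnel, 80 mm wide, 95 mm high, neck 40 mm outside; origin under its centre.
- bottle_mouth (a point): Mouth of the open brown glass bottle on the stand's base below the ring: bottle 60 mm wide, 110 mm high, loose; this point is at the centre of the rim, 122 mm above the bench, neck 24 mm inside, 30 mm outside.
- white_bottle: White bottle with black cap, 52 mm wide, 115 mm high; bystander; origin under its centre.
- green_bottle: Capped green bottle, 44 mm wide, 125 mm high; bystander; origin under its centre.
- jar: White lidded jar, 66 mm wide, 55 mm high; bystander; origin under its centre.
Things that resemble listed ones, but are neither listed nor needed, are in the scene too. There is more than one size of the part that bears funnel_grip; the job needs the middle-sized.

How it is judged:
By the outcome, as a careful person would: the job done as asked, in the order asked, and still so for the second after the job is handed in, with the robot touching nothing.
It also fails if it takes over 64 s, if anything falls off the work surface, if the arm or the gripper's body presses on something with over 40 N, if the wrist force passes 120 N, or if a joint passes its speed limit or range.

## Working session

There is one attempt and no reset: what is moved stays moved. The work goes in short steps, Python scripts to look and compute and a tool call to move; the robot and the scene stay as the last step left them, time stands still between calls to the robot, and variables do not carry over. Pictures are saved under pics/ and viewed, and the job is handed in when it is done.

Besides the shell and the picture viewer there is one more tool, called as a command line: name --pt "numbers of a row" for each row, then --argument value for the rest. send_rows: Moves the arm, as the interface text tells. Its arguments: {"type":"object","properties":{"steps":{"type":"array"},"force":{"type":"number"}},"required":["steps"]}

```bash
mkdir -p pics; ls
cat > h.py <<'E'
import numpy as np, cv2
from bench import read_state, camera, camera_params, close_job, tip_extent
from scipy.spatial.transform import Rotation as R
def snap(name, f):
    P=camera_params(name); im,d=camera(name)
    np.savez('pics/'+f+'.npz',im=im,d=d,K=P['camera_matrix'],T=P['world_from_camera'])
    cv2.imwrite('pics/'+f+'.png',im); return im,d,np.array(P['camera_matrix']),np.array(P['world_from_camera'])
def load(f):
    z=np.load('pics/'+f+'.npz'); return z['im'],z['d'],z['K'],z['T']
def cloud(d,K,T):
    v,u=np.mgrid[:d.shape[0],:d.shape[1]]
    p=np.stack([(u-K[0,2])/K[0,0]*d,(v-K[1,2])/K[1,1]*d,d],-1)
    return p@T[:3,:3].T+T[:3,3]
def ray(u,v,K,T):
    r=T[:3,:3]@np.array([(u-K[0,2])/K[0,0],(v-K[1,2])/K[1,1],1]); return T[:3,3],r
def onz(u,v,z,K,T):
    o,r=ray(u,v,K,T); return o+r*(z-o[2])/r[2]
E
python3 - <<'E'
from h import *
for n in ('scene','top','wrist'):
    im,d,K,T=snap(n,n+'0'); print(n,K.tolist(),T.round(3).tolist(),(d>0).mean())
s=read_state()
for k,v in s.items(): print(k,np.round(v,4))
print(tip_extent if not callable(tip_extent) else tip_extent())
E
```

```text
pics
scene [[480.4469692239279, 0.0, 314.1109853895404], [0.0, 480.4469692239279, 201.57622906153196], [0.0, 0.0, 1.0]] [[-0.896, 0.319, -0.309, 0.839], [0.444, 0.652, -0.614, 0.652], [0.006, -0.688, -0.726, 0.928], [0.0, 0.0, 0.0, 1.0]] 0.99604296875
top [[403.64865558531795, 0.0, 329.4665705586278], [0.0, 403.64865558531795, 201.72439215514243], [0.0, 0.0, 1.0]] [[-0.006, -0.997, 0.077, 0.414], [-1.0, 0.006, 0.002, -0.026], [-0.002, -0.077, -0.997, 1.162], [0.0, 0.0, 0.0, 1.0]] 0.9958984375
wrist [[336.0717573388612, 0.0, 319.0628537390259], [0.0, 336.0717573388612, 195.96714730678502], [0.0, 0.0, 1.0]] [[0.411, -0.875, -0.257, 0.328], [-0.912, -0.394, -0.115, -0.539], [-0.001, 0.282, -0.96, 0.384], [0.0, 0.0, 0.0, 1.0]] 0.99587109375
time 0.15
joint_positions [ 1.1254  0.3327 -0.0647  1.4607  0.0216  1.3499 -0.0885]
joint_vel [ 0.0007 -0.002  -0.0005 -0.0005  0.0002 -0.0001 -0.0001]
joint_torque [ 1.50000e-03 -6.23630e+01  2.53000e-02 -3.90144e+01 -6.12000e-02
  3.71000e-02  1.00000e-04]
ee_pos [ 0.2563 -0.5697  0.2389]
eef_rot [ 9.777e-01  2.098e-01 -1.000e-04 -5.000e-04]
ft_force [ 0.0999 -0.2815 -1.436 ]
torque [-0.0452  0.028   0.0206]
width 0.087
0.017
```

View pics/scene0.png

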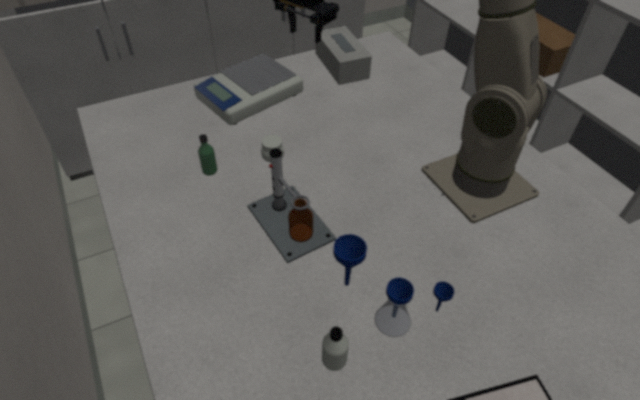

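View pics/top0.png

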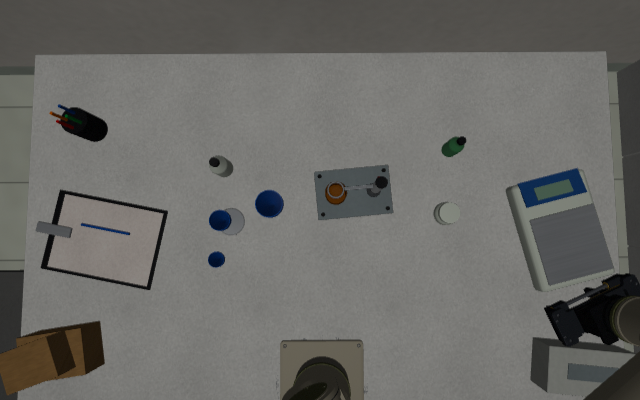

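View pics/wrist0.png

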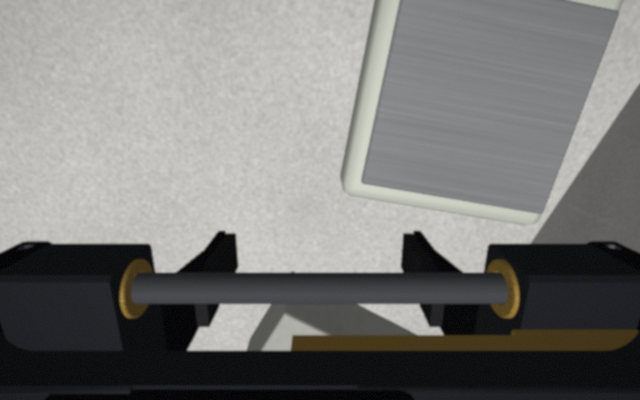

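The scene view shows the stand at (290,215) with its post at (277,180), the brown bottle at (301,220) and the red button near (271,166). There are three funnels: large (350,250), one in the flask (400,290) and small (444,292). I'll check them in a crop.

Run:
```python
from h import *
im,d,K,T=load('scene0')
a=cv2.convertScaleAbs(cv2.resize(im[125:265,225:385],None,fx=5,fy=4.28,interpolation=cv2.INTER_CUBIC),alpha=1.7)
cv2.imwrite('pics/s_stand.png',a)
a=cv2.convertScaleAbs(cv2.resize(im[225:375,315:475],None,fx=4,fy=4,interpolation=cv2.INTER_CUBIC),alpha=1.7)
cv2.imwrite('pics/s_fun.png',a)
im,d,K,T=load('top0')
a=cv2.convertScaleAbs(cv2.resize(im[130:280,195:475],None,fx=2.8,fy=2.8,interpolation=cv2.INTER_CUBIC),alpha=1.7)
cv2.imwrite('pics/t_all.png',a)
C=cloud(d,K,T)
hsv=cv2.cvtColor(im,cv2.COLOR_BGR2HSV)
m=cv2.inRange(hsv,(105,120,40),(130,255,255)); 
n,l,st,ce=cv2.connectedComponentsWithStats(m)
for i in range(1,n):
    if st[i,4]>50: print(ce[i].round(1),st[i],np.percentile(C[l==i],[5,50,95],axis=0).round(3).tolist())
```

```text
[551.1 186.7] [ 518  169   69   38 1034] [[0.493, -0.706, 0.062], [0.539, -0.625, 0.068], [0.573, -0.552, 0.074]]
[268.8 203.4] [255 190  28  27 586] [[0.462, 0.104, 0.075], [0.493, 0.137, 0.104], [0.519, 0.162, 0.137]]
[219.6 220. ] [209 210  22  21 339] [[0.427, 0.237, 0.08], [0.449, 0.266, 0.103], [0.47, 0.283, 0.128]]
[105.  228.9] [ 81 224  49  11  98] [[0.416, 0.549, 0.011], [0.428, 0.612, 0.015], [0.441, 0.677, 0.018]]
[216. 259.] [208 252  17  15 190] [[0.329, 0.26, 0.045], [0.345, 0.285, 0.063], [0.361, 0.298, 0.082]]
```

View pics/s_stand.png

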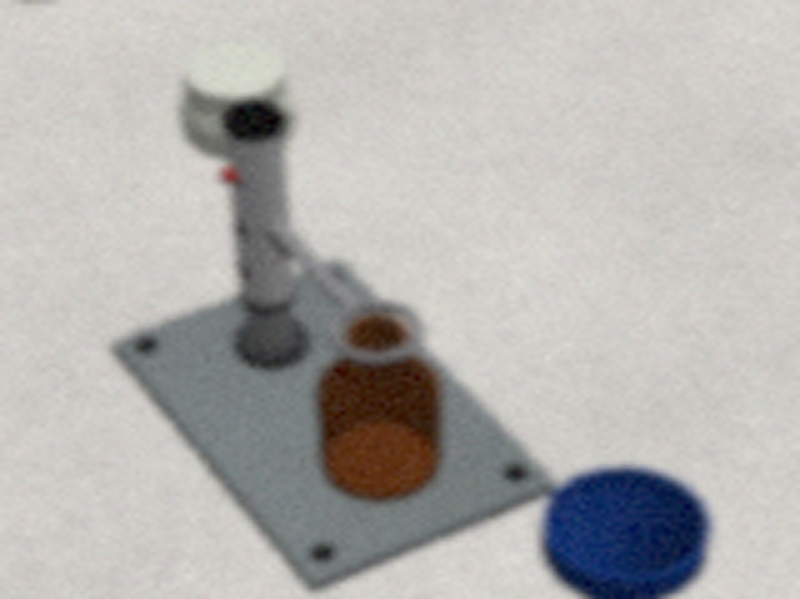

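View pics/s_fun.png

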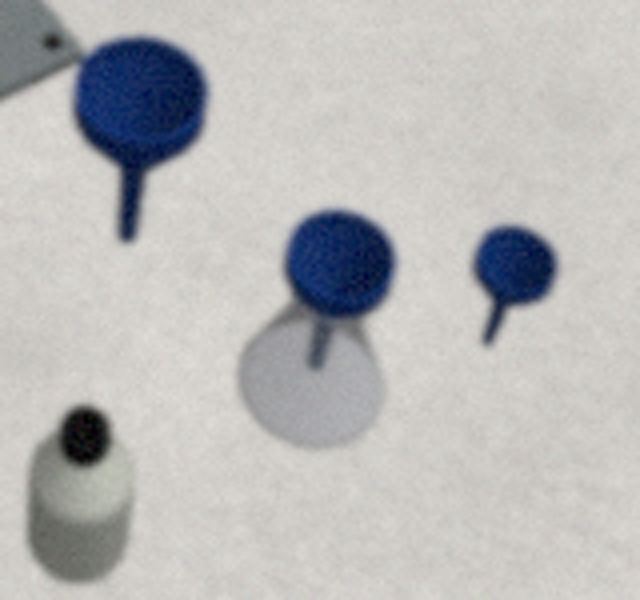

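View pics/t_all.png

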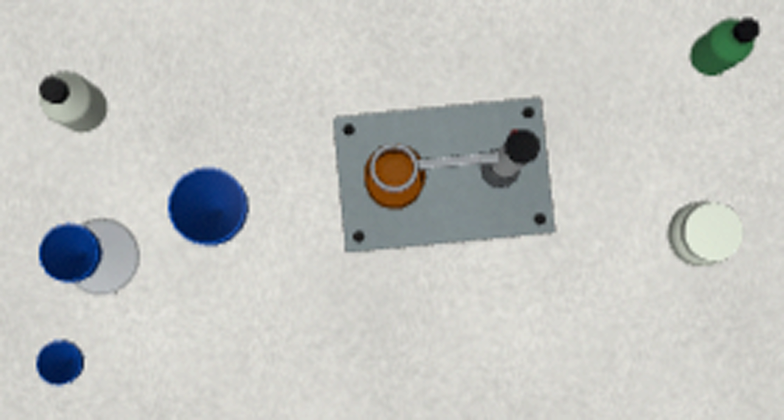

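Funnel candidates: large (350,250), in flask (400,290) and small (444,292) in the scene view. The one in the flask is the middle-sized, so that is the one to use. Decoy holes: dark spots on the tube below the red button. Next I'll measure the stand.

Run:
```python
from h import *
for f in ('top0','scene0'):
    im,d,K,T=load(f); C=cloud(d,K,T); hsv=cv2.cvtColor(im,cv2.COLOR_BGR2HSV)
    roi=(C[...,0]>0.4)&(C[...,0]<0.75)&(C[...,1]>-0.3)&(C[...,1]<0.08)
    # plate: z ~12mm
    m=(roi&(abs(C[...,2]-0.012)<0.006)).astype(np.uint8)
    m=((hsv[...,1]>18)&(hsv[...,1]<80)&(hsv[...,0]>85)&(hsv[...,0]<120)&roi&(abs(C[...,2]-0.012)<0.012)).astype(np.uint8)
    cs,_=cv2.findContours(m,0,2); c=max(cs,key=cv2.contourArea)
    box=cv2.boxPoints(cv2.minAreaRect(c)) 
    ap=cv2.approxPolyDP(cv2.convexHull(c),6,True)[:,0]
    print(f,'poly',[ (p.tolist(),onz(*p,0.012,K,T)[:2].round(4).tolist()) for p in ap])
    red=((hsv[...,0]<8)|(hsv[...,0]>172))&(hsv[...,1]>130)&(hsv[...,2]>40)
    y,x=np.nonzero(red&roi); print('red',len(x), x.mean() if len(x) else 0,y.mean() if len(x) else 0, C[y,x].round(3).tolist()[:8])
    blk=roi&(hsv[...,2]<45)&(C[...,2]>0.15)
    y,x=np.nonzero(blk); print('blk',len(x),x.mean(),y.mean(),np.percentile(C[y,x],[5,50,95],axis=0).round(4).tolist())
    # white/green caps etc
    ring=roi&(C[...,2]>0.12)&(C[...,2]<0.14)
    y,x=np.nonzero(ring);print('ringz',len(x),np.percentile(C[y,x],[2,50,98],axis=0).round(3).tolist())
```

```text
top0 poly [([387, 166], [0.6044, -0.1901]), ([392, 212], [0.4719, -0.2021]), ([319, 219], [0.4532, 0.0061]), ([314, 173], [0.5854, 0.0199])]
red 0 0 0 []
blk 180 383.0388888888889 220.05 [[0.4136, -0.1604, 0.1939], [0.5299, -0.1425, 0.1984], [0.5466, -0.026, 1.1617]]
ringz 239 [[0.506, -0.139, 0.121], [0.531, -0.059, 0.129], [0.547, -0.021, 0.133]]
scene0 poly [([273, 228], [0.581, -0.0869]), ([269, 221], [0.581, -0.1127])]
red 5 293.6 207.8 [[0.553, -0.144, 0.163], [0.512, -0.033, 0.098], [0.548, -0.034, 0.08], [0.539, -0.025, 0.085], [0.54, -0.02, 0.08]]
blk 90 275.3 153.0222222222222 [[0.5276, -0.1602, 0.1927], [0.5386, -0.1457, 0.1959], [0.5501, -0.135, 0.1984]]
ringz 310 [[0.508, -0.147, 0.121], [0.533, -0.066, 0.128], [0.549, -0.019, 0.138]]
```

Run:
```python
from h import *
im,d,K,T=load('wrist0'); s=read_state()
Rt=R.from_quat(s['eef_rot']).as_matrix(); p=np.array(s['ee_pos'])
print('tool axes cols\n',Rt.round(3)); print('cam in tool',(Rt.T@(T[:3,3]-p)).round(4)); print((Rt.T@T[:3,:3]).round(3))
im,d,K,T=load('scene0'); C=cloud(d,K,T)
# grip etc: top ring centre + cap circle
im,d,K,T=load('top0');C=cloud(d,K,T);hsv=cv2.cvtColor(im,cv2.COLOR_BGR2HSV)
m=((hsv[...,2]<45)&(abs(C[...,2]-0.197)<0.012)).astype(np.uint8); m[:,:340]=0;m[:,420:]=0
cs,_=cv2.findContours(m,0,1);c=max(cs,key=cv2.contourArea);(u,v),r=cv2.minEnclosingCircle(c);M=cv2.moments(m,True);u,v=M['m10']/M['m00'],M['m01']/M['m00'];print('cap',u,v,r,onz(u,v,.196,K,T),cv2.contourArea(c))
```

```text
tool axes cols
 [[ 0.912  0.41  -0.   ]
 [ 0.41  -0.912  0.001]
 [-0.    -0.001 -1.   ]]
cam in tool [ 0.0776  0.0014 -0.1454]
[[ 0.    -0.96  -0.282]
 [ 1.     0.     0.   ]
 [-0.    -0.282  0.96 ]]
cap 374.25694444444446 219.95833333333334 6.185721397399902 [ 0.44378195 -0.13116277  0.196     ] 102.0
```

send_rows --pt "0 0 0 0.042 -0.024 -0.002 -1" --pt "0 0 0 0.042 -0.024 -0.002 -1" --pt "0 0 0 0.042 -0.024 -0.002 -1" --pt "0 0 0 0.042 -0.024 -0.002 -1" --pt "0 0 0 0.042 -0.024 -0.002 -1" --pt "0 0 0 0.042 -0.024 -0.002 -1" --pt "0 0 0 0.042 -0.024 -0.002 -1" --pt "0 0 0 0.042 -0.024 -0.002 -1" --pt "0 0 0 0.042 -0.024 -0.002 -1" --pt "0 0 0 0.042 -0.024 -0.002 -1"

```text
time: 1.15
ee_pos: [0.5447, -0.1727, 0.2558]
eef_rot: [0.979, 0.202, -0.003, -0.001]
ft_force: [1.1, -0.8, 0.4]
width: 0.0871
```

send_rows --pt "0 -4 0 0.015 -0.008 0 -1" --pt "0 -4.5 0 0.015 -0.008 0 -1" --pt "0 -4.5 0 0.012 -0.006 0 -1" --pt "0 -4.5 0 0.005 -0.002 0 -1" --pt "0 -4.5 0 0 0 0 -1" --pt "0 -4.5 0 0 0 0 -1" --pt "0 -4.5 0 0 0 0 -1" --pt "0 -4.5 0 0 0 0 -1" --pt "0 -4.5 0 0 0 0 -1" --pt "0 0 0 0 0 0 -1"

```text
time: 2.15
ee_pos: [0.5814, -0.1219, 0.2456]
eef_rot: [0.918, 0.195, -0.339, 0.068]
ft_force: [-0.4, 1.0, -0.2]
width: 0.0869
```

Run:
```python
from h import *
s=read_state(); print(np.round(s['joint_positions'],2))
im,d,K,T=snap('wrist','w1'); cv2.imwrite('pics/w1b.png',cv2.convertScaleAbs(im,alpha=1.6)); print(T.round(3).tolist())
```

```text
[ 0.05  0.73 -0.12  1.03  0.34  2.05 -1.16]
[[0.405, -0.499, -0.766, 0.722], [-0.914, -0.228, -0.335, -0.062], [-0.008, 0.836, -0.548, 0.307], [0.0, 0.0, 0.0, 1.0]]
```

View pics/w1b.png

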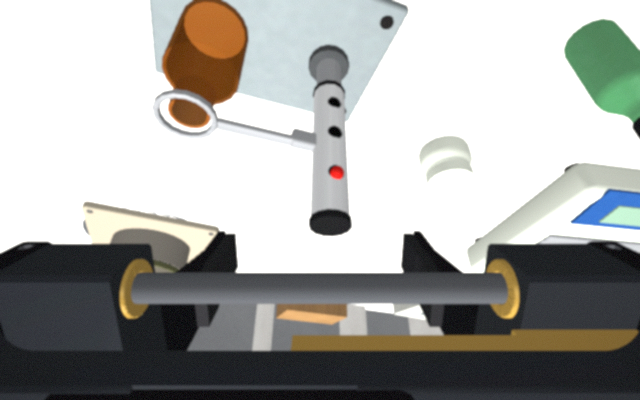

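The wrist picture is upside down. It shows the button at (336,172), the next hole at (335,131), the following hole at (334,102), the tube top at (330,222) and the ring at (186,112). Measuring from these.

Run:
```python
from h import *
im,d,K,T=load('w1'); C=cloud(d,K,T); hsv=cv2.cvtColor(im,cv2.COLOR_BGR2HSV)
def cen(m,x0,x1,y0,y1):
    mm=np.zeros_like(m,np.uint8); mm[y0:y1,x0:x1]=m[y0:y1,x0:x1]; M=cv2.moments(mm,True); return M['m10']/M['m00'],M['m01']/M['m00'],M['m00']
red=((hsv[...,0]<10)|(hsv[...,0]>170))&(hsv[...,1]>120)
b=cen(red,322,350,160,186)
g=hsv[...,2]; dark=g<60
h2=cen(dark,324,346,120,142); h3=cen(dark,324,346,95,109)
print(b,h2,h3)
# tube axis from depth: points z 0.07..0.19 on the tube
ydir=np.array([-0.0905,0.9959]); 
m=np.zeros(d.shape,bool); m[90:208,312:352]=1
m&=(C[...,2]>0.075)&(C[...,2]<0.185)&(np.hypot(C[...,0]-.534,C[...,1]+.149)<0.03)
P=C[m]; 
from scipy.optimize import least_squares
f=least_squares(lambda q:np.hypot(P[:,0]-q[0],P[:,1]-q[1])-0.014,[.534,-.149],loss='soft_l1',f_scale=.002)
ax=f.x; print('axis depth',ax,np.abs(f.fun).mean())
def cyl(u,v,ax,r=0.014):
    o,k=ray(u,v,K,T); a=k[:2]@k[:2]; w=o[:2]-ax; bb=w@k[:2]; c=w@w-r*r
    t=(-bb-np.sqrt(bb*bb-a*c))/a; return o+t*k
for a in (ax,np.array([.5339,-.1489])):
    B=cyl(*b[:2],a,0.017); H2=cyl(*h2[:2],a); H3=cyl(*h3[:2],a)
    for n,q in zip('B H2 H3'.split(),(B,H2,H3)): print(n,q.round(4),np.degrees(np.arctan2(q[1]-a[1],q[0]-a[0])).round(1))
    print('gap',B[2]-H2[2],H2[2]-H3[2])
# cap top ellipse centre and ring
cap=cen(dark,306,356,208,240); print('cap',cap)
rm=(abs(C[...,2]-0.129)<0.008); rm[:, :150]=0; rm[:,220:]=0; rm[:85]=0;rm[140:]=0
P=C[rm]; print('ring pts',len(P),np.percentile(P,[1,50,99],axis=0).round(3).tolist())
```

```text
(336.34265734265733, 172.02797202797203, 143.0) (334.88235294117646, 131.36274509803923, 102.0) (333.9753086419753, 101.91358024691358, 81.0)
axis depth [ 0.53701659 -0.1514004 ] 0.0005382484923672187
B [ 0.5537 -0.1483  0.1621] 10.4
H2 [ 0.5509 -0.1494  0.1198] 8.1
H3 [ 0.5509 -0.1493  0.0861] 8.8
gap 0.042276671994029236 0.033722763054681165
B [ 0.5509 -0.1498  0.1596] -3.0
H2 [ 0.5477 -0.151   0.1164] -8.8
H3 [ 0.5478 -0.1508  0.0821] -8.0
gap 0.043245963964156364 0.03427234717458291
cap (329.86202830188677, 221.92806603773585, 848.0)
ring pts 1573 [[0.507, -0.064, 0.121], [0.529, -0.041, 0.128], [0.55, -0.021, 0.129]]
```

send_rows --pt "0 8 0 0 0 -0.003 -1" --pt "0 8 0 0 0 -0.003 -1" --pt "0 8 0 0 0 0 -1" --pt "0 8 0 0 0 0 -1" --pt "0 8 0 0 0 0 -1" --pt "0 0 0 -0.013 0.002 0 -1" --pt "0 0 0 -0.013 0.002 0 -1" --pt "0 0 0 -0.013 0.002 0 -1" --pt "0 0 0 -0.013 0.002 0 -1" --pt "0 0 0 0 0 0 -1"

```text
time: 3.2
ee_pos: [0.5389, -0.1429, 0.2547]
eef_rot: [0.978, 0.21, 0.018, -0.001]
ft_force: [1.1, -0.5, -0.5]
width: 0.0868
```

send_rows --pt "0 0 -8 0 0 0 -1" --pt "0 0 -8 0 0 0 -1" --pt "0 0 -8 0 0 0 -1" --pt "0 0 -8 0 0 0 -1" --pt "0 0 -8 0 0 0 -1" --pt "0 0 -8 0 0 0 -1" --pt "0 0 -8 0 0 0 -1" --pt "0 0 -8 0 0 0 -1" --pt "0 0 -7 0 0 0 -1" --pt "0 0 0 0 0 0 -1"

```text
time: 4.2
ee_pos: [0.543, -0.1359, 0.2539]
eef_rot: [0.652, 0.758, 0.016, 0.01]
ft_force: [0.5, 0.1, 0.1]
width: 0.0871
```

```bash
cat >> h.py <<'E'
def rel(target, xdir, note=''):
    """deltas in tool axes to reach target TCP with tool down, tool x along xdir (world)"""
    s=read_state(); M=R.from_quat(s['eef_rot']).as_matrix(); p=np.array(s['ee_pos'])
    x=np.append(xdir,0)/np.linalg.norm(xdir); z=np.array([0,0,-1.]); G=np.stack([x,np.cross(z,x),z],1)
    print(note,'t',round(s['time'],2),'p',p.round(4),'rotvec tool deg',np.degrees(R.from_matrix(M.T@G).as_rotvec()).round(2),'shift now-axes',(M.T@(np.array(target)-p)).round(4),'goal-axes',(G.T@(np.array(target)-p)).round(4),'F',np.round(s['ft_force'],1),'w',round(s['width'],4))
YD=np.array([-0.085,0.9964])
E
python3 - <<'E'
from h import *
rel([.5355,-.15,.245],YD)
im,d,K,T=snap('wrist','w2'); cv2.imwrite('pics/w2b.png',cv2.convertScaleAbs(im,alpha=1.6)); C=cloud(d,K,T)
m=(abs(C[...,2]-0.197)<0.006); y,x=np.nonzero(m);
E
```

```text
t 4.2 p [ 0.543  -0.1359  0.2539] rotvec tool deg [ 2.1  -0.35  3.75] shift now-axes [-0.0129 -0.0099  0.0084] goal-axes [-0.0134 -0.0087  0.0089] F [0.5 0.1 0.1] w 0.0871
```

View pics/w2b.png

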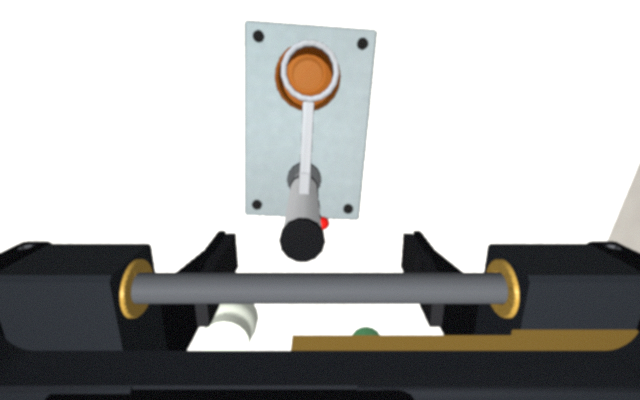

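Run:
```python
from h import *
im,d,K,T=load('w2'); C=cloud(d,K,T); g=cv2.cvtColor(im,cv2.COLOR_BGR2GRAY)
m=((g<35)).astype(np.uint8); m[:,:275]=0; m[:,330:]=0; m[:214]=0; m[264:]=0
n,l,st,ce=cv2.connectedComponentsWithStats(m); i=1+np.argmax(st[1:,4]); print(st[i],ce[i])
u0,v0,w,h,_=st[i]; c=(u0+(w-1)/2,ce[i][1])
zc=np.median(C[l==i][:,2]);print('capz',zc)
A=onz(*ce[i],zc,K,T); print('cap',A)
hsv=cv2.cvtColor(im,cv2.COLOR_BGR2HSV)
rm=(abs(C[...,2]-0.128)<0.007)&(hsv[...,1]<60); rm[:30]=0; rm[100:]=0; rm[:,:270]=0; rm[:,350:]=0
cs,_=cv2.findContours(rm.astype(np.uint8),0,1); c=max(cs,key=cv2.contourArea); e=cv2.fitEllipse(cv2.convexHull(c)); print(e)
Rg=onz(*e[0],0.129,K,T); print('ring',Rg,Rg-A,np.linalg.norm((Rg-A)[:2]))
v=(Rg-A)[:2]; print('yaw',np.degrees(np.arctan2(v[1],v[0])))
# bottle mouth inner (orange) within ring -- z
pix=C[60:85,298:320]; print('inside ring z',np.median(pix[...,2]))
# TCP col check: project tcp
s=read_state();p=np.linalg.inv(T)@np.append(s['ee_pos'],1);print('tcp pix',K[0,0]*p[0]/p[2]+K[0,2],K[1,1]*p[1]/p[2]+K[1,2])
```

```text
[ 281  219   42   41 1373] [301.90386016 239.0997815 ]
capz 0.19678870186894148
cap [ 0.53661419 -0.14935518  0.1967887 ]
((309.909423828125, 69.87985229492188), (58.513797760009766, 61.96558380126953), 174.0914764404297)
ring [ 0.52692772 -0.04072327  0.129     ] [-0.00968648  0.10863191 -0.0677887 ] 0.10906291534150121
yaw 95.09546739383093
inside ring z 0.016284650040078424
tcp pix 317.51741931851 262.5206709918081
```

```bash
sed -i 's/^YD=.*/YD=np.array([-0.0889,0.996])/' h.py
python3 - <<'E'
from h import *
rel([.5365,-.15,.240],YD)
E
```

```text
t 4.25 p [ 0.543  -0.1358  0.2538] rotvec tool deg [ 2.1  -0.35  3.29] shift now-axes [-0.0131 -0.009   0.0134] goal-axes [-0.0135 -0.0077  0.0138] F [-0.1 -0.8 -0.3] w 0.0873
```

send_rows --pt "1 0 1.6 -0.003 -0.002 0.002 -1" --pt "1 -0.3 1.6 -0.003 -0.002 0.002 -1" --pt "0 0 0 -0.003 -0.002 0.002 -1" --pt "0 0 0 -0.002 -0.001 0.002 -1" --pt "0 0 0 -0.001 0 0.002 -1" --pt "0 0 0 0 0 0 -1" --pt "0 0 0 0 0 0 -1" --pt "0 0 0 0 0 0 -1" --pt "0 0 0 0 0 0 -1" --pt "0 0 0 0 0 0 -1"

```text
time: 5.25
ee_pos: [0.5382, -0.1475, 0.2432]
eef_rot: [0.68, 0.733, 0.001, 0.0]
ft_force: [-0.4, -0.1, 0.8]
width: 0.0869
```

Run:
```python
from h import *
rel([.5365,-.15,.158],YD)
```

```text
t 5.25 p [ 0.5382 -0.1475  0.2432] rotvec tool deg [ 0.15 -0.08 -0.75] shift now-axes [-0.0025 -0.0021  0.0852] goal-axes [-0.0024 -0.0019  0.0852] F [-0.4 -0.1  0.8] w 0.0869
```

send_rows --pt "0 0 -0.7 -0.0015 -0.001 0.005 -1" --pt "0 0 0 -0.001 -0.001 0.01 -1" --pt "0 0 0 0 0 0.012 -1" --pt "0 0 0 0 0 0.012 -1" --pt "0 0 0 0 0 0.012 -1" --pt "0 0 0 0 0 0.012 -1" --pt "0 0 0 0 0 0.012 -1" --pt "0 0 0 0 0 0.008 -1" --pt "0 0 0 0 0 0.002 -1" --pt "0 0 0 0 0 0 -1"

```text
time: 6.25
ee_pos: [0.5353, -0.1498, 0.1486]
eef_rot: [0.675, 0.738, 0.001, -0.001]
ft_force: [-0.3, 1.1, 0.2]
width: 0.0869
```

Run:
```python
from h import *
rel([.5365,-.15,.158],YD)
im,d,K,T=snap('wrist','w3'); cv2.imwrite('pics/w3b.png',cv2.convertScaleAbs(im,alpha=1.6))
im,d,K,T=snap('scene','s3'); cv2.imwrite('pics/s3b.png',cv2.convertScaleAbs(cv2.resize(im[100:260,220:380],None,fx=3.7,fy=3.7,interpolation=cv2.INTER_CUBIC),alpha=1.6))
```

```text
t 6.25 p [ 0.5353 -0.1498  0.1486] rotvec tool deg [-0.02 -0.15  0.02] shift now-axes [-0.0003  0.0012 -0.0094] goal-axes [-0.0003  0.0012 -0.0094] F [-0.3  1.1  0.2] w 0.0869
```

View pics/w3b.png

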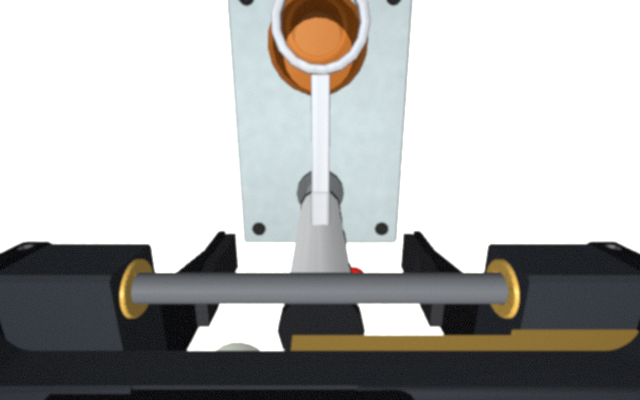

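View pics/s3b.png

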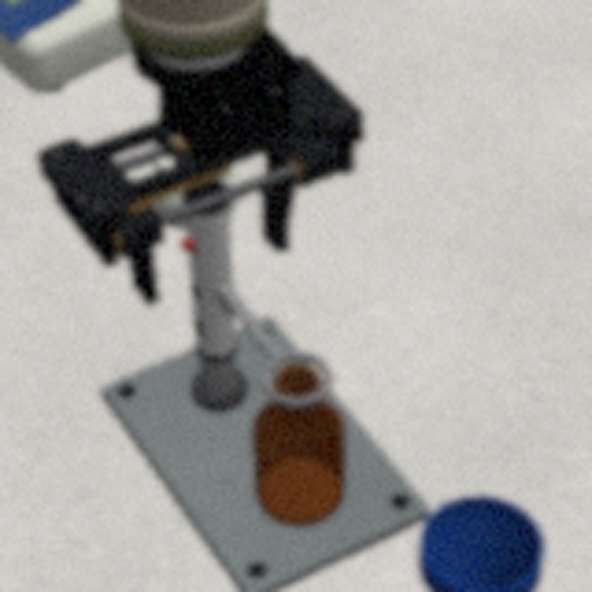

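send_rows --pt "0 0 0 0 0 -0.003 -1" --pt "0 0 0 0 0 -0.003 -1" --pt "0 0 0 0 0 -0.002 -1" --pt "0 0 0 0 0 -0.001 -1" --pt "0 0 0 0 0 0 -0.5" --pt "0 0 0 0 0 0 -0.2" --pt "0 0 0 0 0 0 0.0" --pt "0 0 0 0 0 0 0.05" --pt "0 0 0 0 0 0 0.05" --pt "0 0 0 0 0 0 0.05" --force 5

```text
time: 7.35
ee_pos: [0.5366, -0.1501, 0.161]
eef_rot: [0.675, 0.738, 0.002, 0.001]
ft_force: [0.1, 0.1, 0.0]
width: 0.0474
```

Run:
```python
from h import *
rel([.5365,-.15,.158],YD)
im,d,K,T=snap('wrist','w4'); cv2.imwrite('pics/w4b.png',cv2.convertScaleAbs(im,alpha=1.6))
```

```text
t 7.35 p [ 0.5366 -0.1501  0.161 ] rotvec tool deg [ 0.2  -0.06  0.02] shift now-axes [ 0.0001 -0.0001  0.003 ] goal-axes [ 0.0001 -0.0001  0.003 ] F [0.1 0.1 0. ] w 0.0474
```

View pics/w4b.png

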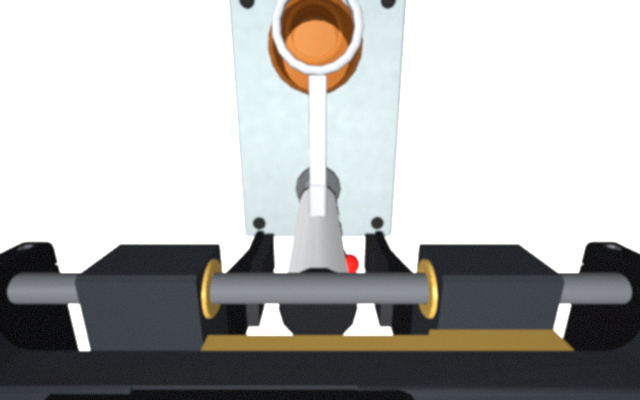

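send_rows --pt "0 0 0 0 -0.0005 0.001 0.05" --pt "0 0 0 0 -0.0004 0.001 0.05" --pt "0 0 0 0 0 0.0005 0.05" --pt "0 0 0 0 0 0 0.15" --pt "0 0 0 0 0 0 0.2" --pt "0 0 0 0 0 0 0.25" --pt "0 0 0 0 0 0 0.3" --pt "0 0 0 0 0 0 0.3" --pt "0 0 0 0 0 0 0.35" --pt "0 0 0 0 0 0 0.35" --force 10

```text
time: 8.4
ee_pos: [0.5365, -0.1501, 0.158]
eef_rot: [0.675, 0.738, 0.002, 0.001]
ft_force: [-0.4, -0.4, -0.2]
width: 0.0286
```

Run:
```python
from h import *
rel([.5365,-.15,.158],YD)
im,d,K,T=snap('wrist','w5'); cv2.imwrite('pics/w5b.png',cv2.convertScaleAbs(im[150:350,200:440],alpha=1.6))
```

```text
t 8.4 p [ 0.5365 -0.1501  0.158 ] rotvec tool deg [ 0.29 -0.06  0.03] shift now-axes [ 0.0001  0.     -0.    ] goal-axes [ 0.0001  0.     -0.    ] F [-0.4 -0.4 -0.2] w 0.0286
```

View pics/w5b.png

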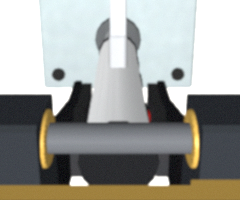

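send_rows --pt "0 0 0 0 0 0 0.4" --pt "0 0 0 0 0 0 0.6" --pt "0 0 0 0 0 0 1" --pt "0 0 0 0 0 0 1" --pt "0 0 0 0 0 0 1" --pt "0 0 0 0 0 0 1" --pt "0 0 0 0 0 0 1" --pt "0 0 0 0 0 0 1" --pt "0 0 0 0 0 0 1" --pt "0 0 0 0 0 0 1" --force 30

```text
time: 9.45
ee_pos: [0.5361, -0.1501, 0.1579]
eef_rot: [0.675, 0.738, 0.002, 0.001]
ft_force: [-0.1, 0.5, -0.6]
width: 0.0276
```

send_rows --pt "0 0 0 0 0 -0.001 1" --pt "0 0 0 0 0 -0.002 1" --pt "0 0 0 0 0 -0.002 1" --pt "0 0 0 0 0 -0.003 1" --pt "0 0 0 0 0 -0.003 1" --pt "0 0 0 0 0 -0.003 1" --pt "0 0 0 0 0 -0.003 1" --pt "0 0 0 0 0 -0.003 1" --pt "0 0 0 0 0 -0.002 1" --pt "0 0 0 0 0 -0.001 1"

```text
time: 10.45
ee_pos: [0.536, -0.1501, 0.1747]
eef_rot: [0.674, 0.738, 0.002, -0.001]
ft_force: [3.6, -1.1, -9.8]
width: 0.0275
```

Run:
```python
from h import *
rel([.5365,-.15,.158],YD)
im,d,K,T=snap('wrist','w6'); cv2.imwrite('pics/w6b.png',cv2.convertScaleAbs(im,alpha=1.6))
C=cloud(d,K,T);hsv=cv2.cvtColor(im,cv2.COLOR_BGR2HSV);m=(hsv[...,1]<60)&(C[...,2]>.12)&(C[...,2]<.2);m[70:];m[:, :308]=0;m[:,328:]=0;m[:100]=0;m[190:]=0;print('arm z',np.percentile(C[m][:,2],[5,50,95]))
```

```text
t 10.45 p [ 0.536  -0.1501  0.1747] rotvec tool deg [ 0.12 -0.19  0.07] shift now-axes [-0.      0.0005  0.0167] goal-axes [0.     0.0005 0.0167] F [ 3.6 -1.1 -9.8] w 0.0275
arm z [0.14394244 0.14508727 0.14622406]
```

View pics/w6b.png

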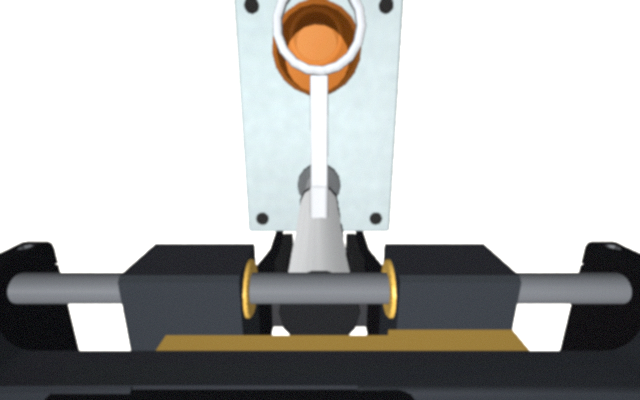

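send_rows --pt "0 0 0 0 0 -0.002 1" --pt "0 0 0 0 0 -0.003 1" --pt "0 0 0 0 0 -0.003 1" --pt "0 0 0 0 0 -0.003 1" --pt "0 0 0 0 0 -0.003 1" --pt "0 0 0 0 0 -0.003 1" --pt "0 0 0 0 0 -0.002 1" --pt "0 0 0 0 0 -0.001 1" --pt "0 0 0 0 0 -0.001 1" --pt "0 0 0 0 0 0 1"

```text
time: 11.5
ee_pos: [0.536, -0.1501, 0.1992]
eef_rot: [0.674, 0.738, 0.002, 0.0]
ft_force: [2.3, -0.7, -5.7]
width: 0.0273
```

```bash
cat > chk.py <<'E'
from h import *
import sys
rel([.5365,-.15,.158],YD)
f='s'+sys.argv[1]
im,d,K,T=snap('scene',f); cv2.imwrite('pics/'+f+'b.png',cv2.convertScaleAbs(cv2.resize(im[110:215,240:330],None,fx=6,fy=5.7,interpolation=cv2.INTER_CUBIC),alpha=1.8))
hsv=cv2.cvtColor(im,cv2.COLOR_BGR2HSV)
red=((hsv[...,0]<6)|(hsv[...,0]>170))&(hsv[...,1]>110); red[:,:262]=0; red[:,284:]=0; red[:140]=0; red[195:]=0
y,x=np.nonzero(red); print('red',list(zip(x,y,)))
E
python3 chk.py 7
```

```text
t 11.5 p [ 0.536  -0.1501  0.1992] rotvec tool deg [ 0.17 -0.15  0.07] shift now-axes [-0.      0.0004  0.0412] goal-axes [0.0001 0.0005 0.0412] F [ 2.3 -0.7 -5.7] w 0.0273
red [(np.int64(269), np.int64(143)), (np.int64(283), np.int64(143)), (np.int64(268), np.int64(155)), (np.int64(267), np.int64(156)), (np.int64(270), np.int64(165)), (np.int64(271), np.int64(165)), (np.int64(270), np.int64(166)), (np.int64(271), np.int64(166))]
```

View pics/s7b.png

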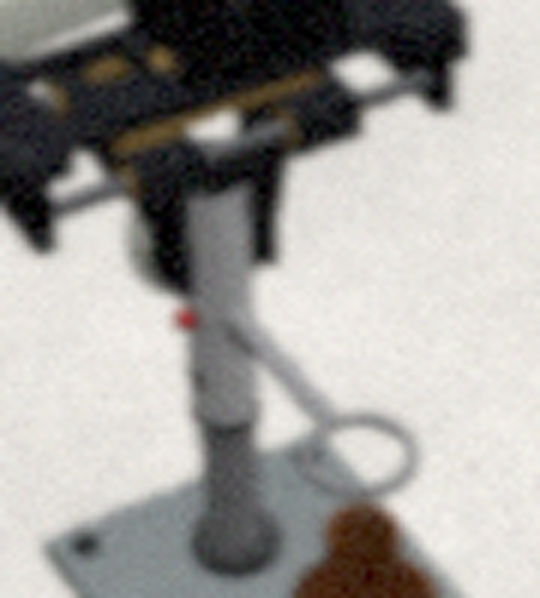

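The scene crop shows the button out again, red at (270,165), the same pixel as at the start, with the tube 41 mm up. The measured gap predicted about 41.5 mm. I'll compare how far it protrudes with the start.

Run:
```python
from h import *
for f in ('scene0','s7','s3'):
    im,d,K,T=load(f); a=im[158:174,262:284].astype(int); r=a[...,2]-a[...,:2].mean(-1); w=np.clip(r-12,0,None)
    print(f,'redness',w.sum().round(1),'cx',((w*np.arange(262,284)).sum()/w.sum()).round(2),'cy',((w*np.arange(158,174)[:,None]).sum()/w.sum()).round(2))
```

```text
scene0 redness 218.5 cx 270.47 cy 165.35
s7 redness 230.5 cx 270.47 cy 165.46
s3 redness 241.5 cx 270.48 cy 165.34
```

send_rows --pt "0 0 0 0 0 0 0.3" --pt "0 0 0 0 0 0 0.2" --pt "0 0 0 0 0 0 0" --pt "0 0 0 0 0 0 -0.5" --pt "0 0 0 0 0 0 -0.5" --pt "0 0 0 0 0 -0.008 -0.5" --pt "0 0 0 0 0 -0.02 -0.5" --pt "0 0 0 0 0 -0.03 -0.5" --pt "0 0 0 0 0 -0.04 -0.5" --pt "0 0 0 0 0 -0.03 -0.5"

```text
time: 12.55
ee_pos: [0.5338, -0.15, 0.331]
eef_rot: [0.674, 0.738, 0.001, -0.003]
ft_force: [0.4, -0.1, -0.7]
width: 0.0653
```

```bash
python3 chk.py 8
python3 - <<'E'
from h import *
im,d,K,T=load('s8'); a=im[158:174,262:284].astype(int); r=a[...,2]-a[...,:2].mean(-1); w=np.clip(r-12,0,None)
print('redness',w.sum().round(1),'cx',((w*np.arange(262,284)).sum()/w.sum()).round(2),'cy',((w*np.arange(158,174)[:,None]).sum()/w.sum()).round(2))
# funnel by top view, both cams
im,d,K,T=snap('top','t8'); C=cloud(d,K,T); hsv=cv2.cvtColor(im,cv2.COLOR_BGR2HSV)
m=cv2.inRange(hsv,(105,120,40),(130,255,255)); n,l,st,ce=cv2.connectedComponentsWithStats(m)
for i in range(1,n):
    if abs(ce[i][0]-219.6)<6 and abs(ce[i][1]-220)<6: 
        cs,_=cv2.findContours((l==i).astype(np.uint8),0,1); (cc,ax,an)=cv2.fitEllipse(max(cs,key=len)); print(cc,ax,an)
        print('rim zmax',np.percentile(C[l==i][:,2],[90,95,98]))
        for z in (.12,.125,.13): print(z,onz(*cc,z,K,T).round(4))
im,d,K,T=load('s8'); C=cloud(d,K,T); hsv=cv2.cvtColor(im,cv2.COLOR_BGR2HSV)
m=cv2.inRange(hsv,(105,120,40),(130,255,255)); n,l,st,ce=cv2.connectedComponentsWithStats(m)
for i in range(1,n):
    if st[i,4]>40:
        P=C[l==i]; q=P[P[:,2]>np.percentile(P[:,2],95)-.006]; print(ce[i].round(0),np.percentile(P[:,2],[50,95]).round(4),'rim bounds',q.min(0).round(4),q.max(0).round(4),((q.min(0)+q.max(0))/2).round(4))
E
```

```text
t 12.55 p [ 0.5338 -0.15    0.331 ] rotvec tool deg [-0.13 -0.29  0.09] shift now-axes [-0.0011  0.0031  0.173 ] goal-axes [-0.0002  0.0027  0.173 ] F [ 0.4 -0.1 -0.7] w 0.0653
red [(np.int64(270), np.int64(165)), (np.int64(271), np.int64(165)), (np.int64(270), np.int64(166)), (np.int64(271), np.int64(166))]
redness 236.0 cx 270.47 cy 165.36
(219.59901428222656, 220.0779571533203) (19.409067153930664, 21.16619110107422) 89.37999725341797
rim zmax [0.12612756 0.12786301 0.12955295]
0.12 [0.4483 0.2596 0.12  ]
0.125 [0.4481 0.2582 0.125 ]
0.13 [0.4479 0.2569 0.13  ]
[225. 102.] [0.0662 0.0727] rim bounds [ 0.4943 -0.6072  0.0667] [0.8387 0.6519 0.9283] [0.6665 0.0224 0.4975]
[349. 250.] [0.1131 0.1344] rim bounds [0.4576 0.0967 0.1285] [0.8387 0.6519 0.9283] [0.6482 0.3743 0.5284]
[399. 291.] [0.1069 0.1255] rim bounds [0.4246 0.2321 0.1195] [0.8387 0.6519 0.9283] [0.6317 0.442  0.5239]
[443. 291.] [0.0649 0.0801] rim bounds [0.3283 0.2583 0.0743] [0.8387 0.6519 0.9283] [0.5835 0.4551 0.5013]
```

View pics/s8b.png

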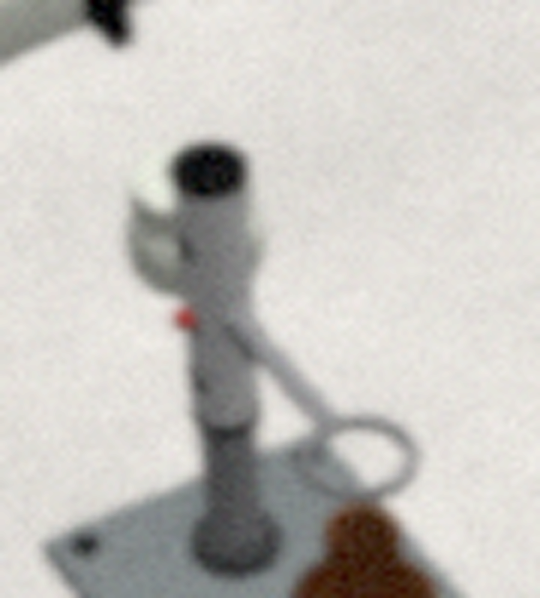

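send_rows --pt "0 0 0 0.03 -0.004 0 -1" --pt "0 0 0 0.045 -0.005 0 -1" --pt "0 0 0 0.045 -0.005 0 -1" --pt "0 0 0 0.045 -0.005 0 -1" --pt "0 0 0 0.045 -0.005 0.01 -1" --pt "0 0 0 0.045 -0.005 0.01 -1" --pt "0 0 0 0.045 -0.005 0.01 -1" --pt "0 0 0 0.045 -0.005 0.01 -1" --pt "0 0 0 0.03 -0.005 0.01 -1" --pt "0 0 0 0.01 -0.003 0.005 -1"

```text
time: 13.65
ee_pos: [0.4505, 0.2403, 0.2777]
eef_rot: [0.677, 0.736, 0.003, 0.002]
ft_force: [0.5, -0.1, 0.5]
width: 0.087
```

Run:
```python
from h import *
rel([.448,.258,.25],YD)
```

```text
t 13.65 p [0.4505 0.2403 0.2777] rotvec tool deg [ 0.36 -0.08 -0.3 ] shift now-axes [ 0.0178 -0.0012  0.0277] goal-axes [ 0.0178 -0.001   0.0277] F [ 0.5 -0.1  0.5] w 0.087
```

send_rows --pt "0 0 0 0.004 0 0.005 -1" --pt "0 0 0 0.004 0 0.006 -1" --pt "0 0 0 0.003 0 0.005 -1" --pt "0 0 0 0.002 0 0.003 -1" --pt "0 0 0 0.001 0 0.002 -1" --pt "0 0 0 0 0 0 -1" --pt "0 0 0 0 0 0 -1" --pt "0 0 0 0 0 0 -1" --pt "0 0 0 0 0 0 -1" --pt "0 0 0 0 0 0 -1"

```text
time: 14.65
ee_pos: [0.4518, 0.2506, 0.2552]
eef_rot: [0.679, 0.734, 0.002, 0.002]
ft_force: [-0.2, 0.1, -0.5]
width: 0.0871
```

Run:
```python
from h import *
rel([.448,.258,.25],YD)
im,d,K,T=snap('wrist','w9'); cv2.imwrite('pics/w9b.png',cv2.convertScaleAbs(im,alpha=1.6)); C=cloud(d,K,T)
hsv=cv2.cvtColor(im,cv2.COLOR_BGR2HSV)
m=cv2.inRange(hsv,(105,120,30),(130,255,255)); n,l,st,ce=cv2.connectedComponentsWithStats(m)
for i in range(1,n):
    if st[i,4]>300:
        P=C[l==i]; zt=np.percentile(P[:,2],97); q=P[P[:,2]>zt-.004]
        cs,_=cv2.findContours((l==i).astype(np.uint8),0,1); c=max(cs,key=len); e=cv2.fitEllipse(c)
        print(st[i],'z',np.percentile(P[:,2],[50,90,97]).round(4),'rim mid',((np.percentile(q,2,axis=0)+np.percentile(q,98,axis=0))/2).round(4),'size',(np.percentile(q,98,axis=0)-np.percentile(q,2,axis=0)).round(4),'ell',np.round(e[0],1),onz(*e[0],zt,K,T).round(4))
```

```text
t 14.65 p [0.4518 0.2506 0.2552] rotvec tool deg [ 0.38  0.03 -0.66] shift now-axes [ 0.0077 -0.0032  0.0052] goal-axes [ 0.0077 -0.0031  0.0052] F [-0.2  0.1 -0.5] w 0.0871
[ 188  121   45   43 1507] z [0.0626 0.08   0.0817] rim mid [0.3728 0.2871 0.1821] size [0.0902 0.0581 0.2084] ell [209.8 141.8] [0.3482 0.2784 0.0817]
[ 285  150   62   63 3044] z [0.1036 0.1259 0.1274] rim mid [0.4497 0.2793 0.2622] size [0.0506 0.0944 0.2771] ell [315.3 181.1] [0.4496 0.2591 0.1274]
[ 313  304   74   31 2228] z [0.1086 0.1286 0.1365] rim mid [0.4854 0.2211 0.2669] size [0.0794 0.2108 0.2677] ell [349.4 319. ] [0.4904 0.1337 0.1365]
```

View pics/w9b.png

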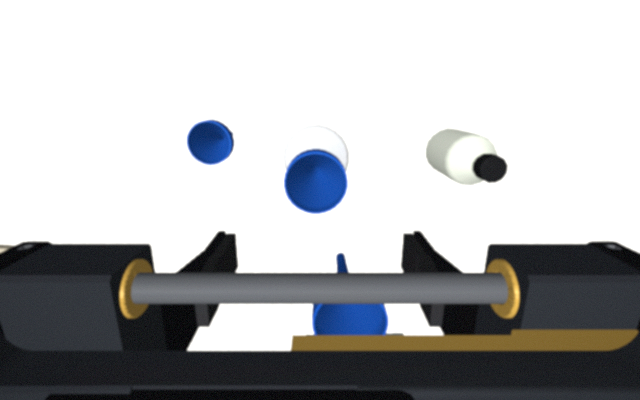

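send_rows --pt "0 0 -0.3 0.003 -0.0005 0.006 -1" --pt "0 0 -0.3 0.003 -0.0005 0.014 -1" --pt "0 0 0 0.002 -0.0005 0.018 -1" --pt "0 0 0 0 0 0.02 -1" --pt "0 0 0 0 0 0.02 -1" --pt "0 0 0 0 0 0.016 -1" --pt "0 0 0 0 0 0.012 -1" --pt "0 0 0 0 0 0.007 -1" --pt "0 0 0 0 0 0.003 -1" --pt "0 0 0 0 0 0 -1"

```text
time: 15.7
ee_pos: [0.4475, 0.2604, 0.1282]
eef_rot: [0.673, 0.739, 0.001, 0.001]
ft_force: [-0.1, -0.9, -0.0]
width: 0.087
```

Run:
```python
from h import *
rel([.4495,.259,.12],YD)
```

```text
t 15.7 p [0.4475 0.2604 0.1282] rotvec tool deg [0.2  0.03 0.26] shift now-axes [-0.0016  0.0018  0.0082] goal-axes [-0.0016  0.0018  0.0082] F [-0.1 -0.9 -0. ] w 0.087
```

send_rows --pt "0 0 0 -0.0006 0.0006 0.002 -1" --pt "0 0 0 -0.0006 0.0006 0.003 -1" --pt "0 0 0 -0.0002 0.0004 0.002 -1" --pt "0 0 0 0 0 0.001 -0.7" --pt "0 0 0 0 0 0 -0.5" --pt "0 0 0 0 0 0 -0.5" --pt "0 0 0 0 0 0 -0.5" --pt "0 0 0 0 0 0 -0.5" --pt "0 0 0 0 0 0 -0.5" --pt "0 0 0 0 0 0 -0.5" --force 8

```text
time: 16.7
ee_pos: [0.4509, 0.2598, 0.1219]
eef_rot: [0.673, 0.739, 0.003, 0.002]
ft_force: [0.2, 0.3, -0.9]
width: 0.0654
```

Run:
```python
from h import *
rel([.4495,.259,.12],YD)
im,d,K,T=snap('wrist','w10'); cv2.imwrite('pics/w10b.png',cv2.convertScaleAbs(im,alpha=1.6))
```

```text
t 16.7 p [0.4509 0.2598 0.1219] rotvec tool deg [ 0.43 -0.04  0.24] shift now-axes [-0.0006 -0.0014  0.0018] goal-axes [-0.0006 -0.0014  0.0019] F [ 0.2  0.3 -0.9] w 0.0654
```

View pics/w10b.png

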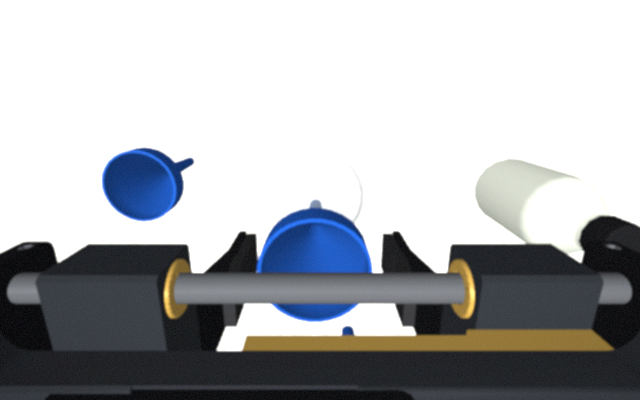

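send_rows --pt "0 0 0 -0.0003 -0.001 0.0008 -0.5" --pt "0 0 0 -0.0003 -0.0008 0.0008 -0.5" --pt "0 0 0 0 0 0 -0.5" --pt "0 0 0 0 0 0 -0.4" --pt "0 0 0 0 0 0 -0.3" --pt "0 0 0 0 0 0 -0.2" --pt "0 0 0 0 0 0 -0.1" --pt "0 0 0 0 0 0 0" --pt "0 0 0 0 0 0 0" --pt "0 0 0 0 0 0 0" --force 10

```text
time: 17.75
ee_pos: [0.4489, 0.2589, 0.1201]
eef_rot: [0.673, 0.739, 0.003, 0.002]
ft_force: [0.0, 0.1, -0.6]
width: 0.0534
```

Run:
```python
from h import *
rel([.4495,.259,.12],YD)
im,d,K,T=snap('wrist','w11'); cv2.imwrite('pics/w11b.png',cv2.convertScaleAbs(im,alpha=1.6))
```

```text
t 17.75 p [0.4489 0.2589 0.1201] rotvec tool deg [ 0.41 -0.04  0.24] shift now-axes [0.     0.0006 0.0001] goal-axes [0.     0.0006 0.0001] F [ 0.   0.1 -0.6] w 0.0534
```

View pics/w11b.png

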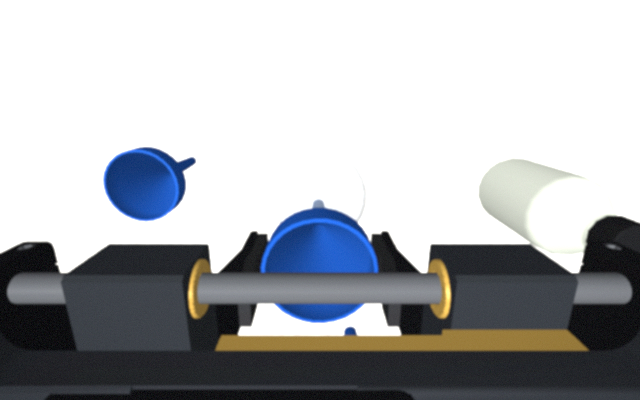

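send_rows --pt "0 0 0 0 0 0 0.1" --pt "0 0 0 0 0 0 0.1" --pt "0 0 0 0 0 -0.003 0.1" --pt "0 0 0 0 0 -0.008 0.1" --pt "0 0 0 0 0 -0.012 0.1" --pt "0 0 0 0 0 -0.018 0.1" --pt "0 0 0 0 0 -0.022 0.1" --pt "0 0 0 0 0 -0.024 0.1" --pt "0 0 0 0 0 -0.02 0.1" --pt "0 0 0 0 0 -0.012 0.1" --force 15

```text
time: 18.8
ee_pos: [0.447, 0.2588, 0.2476]
eef_rot: [0.673, 0.74, 0.003, 0.002]
ft_force: [0.5, 0.4, -1.4]
width: 0.0537
```

send_rows --pt "0 0 0 0 0 -0.012 0.1" --pt "0 0 0 0 0 -0.015 0.1" --pt "0 0 0 0 0 -0.015 0.1" --pt "0 0 0 0 0 -0.012 0.1" --pt "0 0 0 0 0 -0.006 0.1" --pt "0 0 0 0 0 -0.002 0.1" --pt "0 0 0 0 0 0 0.1" --pt "0 0 0 0 0 0 0.1" --pt "0 0 0 0 0 0 0.1" --pt "0 0 0 0 0 0 0.1"

```text
time: 19.8
ee_pos: [0.4457, 0.2584, 0.3134]
eef_rot: [0.673, 0.74, 0.002, 0.002]
ft_force: [0.0, 0.3, -0.8]
width: 0.0533
```

Run:
```python
from h import *
rel([.5267,-.0404,.31],YD)
im,d,K,T=snap('scene','s12'); cv2.imwrite('pics/s12b.png',cv2.convertScaleAbs(cv2.resize(im[150:350,260:500],None,fx=3,fy=3,interpolation=cv2.INTER_CUBIC),alpha=1.7))
im,d,K,T=snap('wrist','w12'); cv2.imwrite('pics/w12b.png',cv2.convertScaleAbs(im,alpha=1.6))
```

```text
t 19.8 p [0.4457 0.2584 0.3134] rotvec tool deg [ 0.32 -0.01  0.34] shift now-axes [-0.3052  0.0523  0.0036] goal-axes [-0.3048  0.0541  0.0034] F [ 0.   0.3 -0.8] w 0.0533
```

View pics/s12b.png

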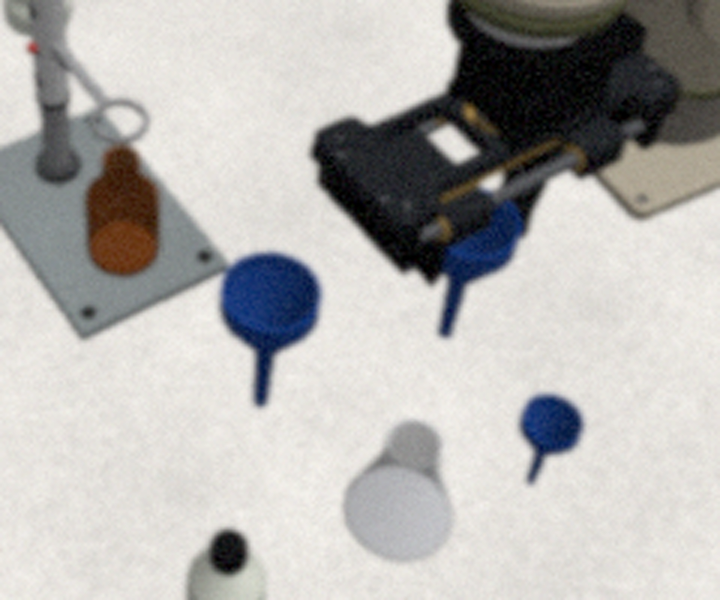

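View pics/w12b.png

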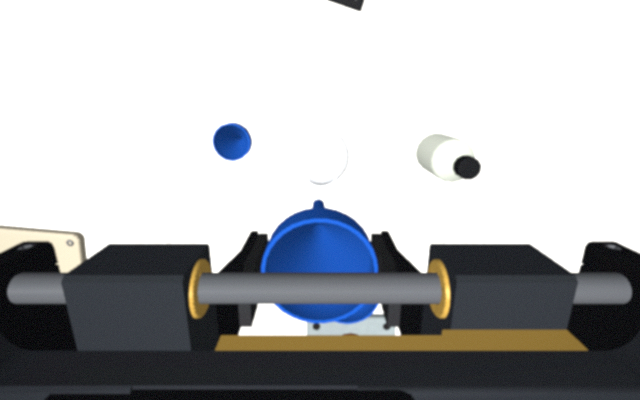

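Funnel held upright (tip at (319,203) in the wrist view, which fits a vertical stem). The flask still stands at (400,500) in the crop. Next I move beside the ring to measure the ring and the bottle mouth.

send_rows --pt "0 0 0 -0.01 -0.002 0 0.1" --pt "0 0 0 -0.02 -0.004 0 0.1" --pt "0 0 0 -0.03 -0.004 0 0.1" --pt "0 0 0 -0.04 -0.005 0 0.1" --pt "0 0 0 -0.045 -0.005 0 0.1" --pt "0 0 0 -0.045 -0.005 0 0.1" --pt "0 0 0 -0.04 -0.004 0 0.1" --pt "0 0 0 -0.03 -0.003 0 0.1" --pt "0 0 0 -0.015 -0.002 0 0.1" --pt "0 0 0 -0.005 0 0 0.1"

```text
time: 20.9
ee_pos: [0.4346, -0.0389, 0.3126]
eef_rot: [0.673, 0.74, 0.003, 0.002]
ft_force: [0.2, 0.2, -0.6]
width: 0.0535
```

Run:
```python
from h import *
rel([.5267,-.0404,.31],YD)
im,d,K,T=snap('wrist','w13'); cv2.imwrite('pics/w13b.png',cv2.convertScaleAbs(im,alpha=1.6))
```

```text
t 20.9 p [ 0.4346 -0.0389  0.3126] rotvec tool deg [ 0.4  -0.13  0.29] shift now-axes [-0.0101  0.0916  0.0032] goal-axes [-0.0097  0.0916  0.0026] F [ 0.2  0.2 -0.6] w 0.0535
```

View pics/w13b.png

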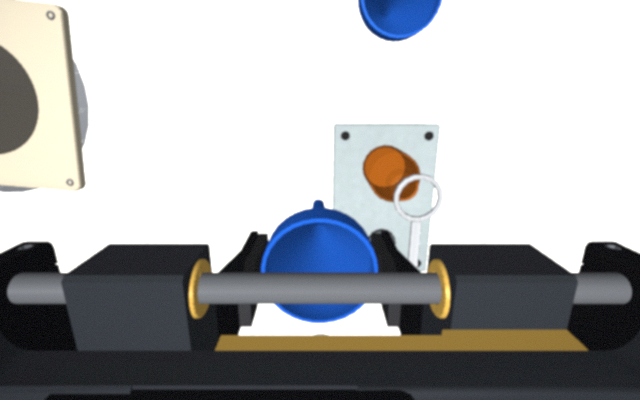

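Run:
```python
from h import *
im,d,K,T=load('w13'); C=cloud(d,K,T); hsv=cv2.cvtColor(im,cv2.COLOR_BGR2HSV)
cv2.imwrite('pics/w13c.png',cv2.convertScaleAbs(cv2.resize(im[130:260,330:450],None,fx=4.5,fy=4.5,interpolation=cv2.INTER_CUBIC),alpha=1.6))
m=(C[...,2]>.155)&(C[...,2]<.185); m[:165]=0; m[232:]=0; m[:,385:]|=0; m[:,:385]=0; m[:,450:]=0
print('ring z',np.percentile(C[m][:,2],[5,50,95]).round(4),m.sum())
mm=m.copy(); mm[220:]=0
cs,_=cv2.findContours(mm.astype(np.uint8),0,1); c=max(cs,key=cv2.contourArea); e=cv2.fitEllipse(cv2.convexHull(c)); print(e)
for z in (.1695,.171): print(onz(*e[0],z,K,T).round(4))
b=(hsv[...,1]>150)&(hsv[...,0]<20)&(C[...,2]>.105)&(C[...,2]<.135); b[:, :360]=0;b[:,450:]=0
P=C[b]; print('mouth pts',b.sum(),np.percentile(P,[3,50,97],axis=0).round(4).tolist())
b2=b&(C[...,2]>.118); P=C[b2]; print(len(P),((P.min(0)+P.max(0))/2).round(4),(P.max(0)-P.min(0)).round(4))
# initial views for mouth
for f in ('w1','w2','top0','scene0'):
    im,d,K,T=load(f);C=cloud(d,K,T);hsv=cv2.cvtColor(im,cv2.COLOR_BGR2HSV)
    b=(hsv[...,1]>120)&(hsv[...,0]<20)&(C[...,2]>.117)&(C[...,2]<.127)&(abs(C[...,0]-.527)<.04)&(abs(C[...,1]+.04)<.04); P=C[b]
    if len(P): print(f,len(P),((np.percentile(P,2,axis=0)+np.percentile(P,98,axis=0))/2).round(4),(np.percentile(P,98,axis=0)-np.percentile(P,2,axis=0)).round(4))
```

```text
Traceback (most recent call last):
numpy._core._exceptions._UFuncOutputCastingError: Cannot cast ufunc 'bitwise_or' output from dtype('int64') to dtype('bool') with casting rule 'same_kind'
```

View pics/w13c.png

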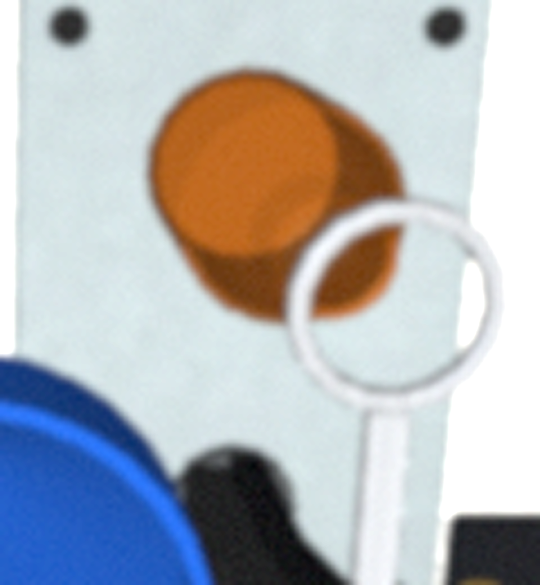

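Run:
```python
from h import *
im,d,K,T=load('w13'); C=cloud(d,K,T); hsv=cv2.cvtColor(im,cv2.COLOR_BGR2HSV)
m=(C[...,2]>.155)&(C[...,2]<.185); m[:165]=0; m[218:]=0; m[:,:385]=0; m[:,450:]=0
print('ring z',np.percentile(C[m][:,2],[5,50,95]).round(4),m.sum())
cs,_=cv2.findContours(m.astype(np.uint8),0,1); c=max(cs,key=cv2.contourArea); e=cv2.fitEllipse(cv2.convexHull(c)); print(e)
for z in (.1695,.171): print(onz(*e[0],z,K,T).round(4))
for f in ('w13','w1','w2','w3','top0','scene0','s8','s12'):
    im,d,K,T=load(f);C=cloud(d,K,T);hsv=cv2.cvtColor(im,cv2.COLOR_BGR2HSV)
    b=(hsv[...,1]>120)&(hsv[...,0]<20)&(abs(C[...,0]-.527)<.045)&(abs(C[...,1]+.04)<.045)&(C[...,2]<.14); P=C[b]
    if len(P):
        print(f,len(P),'z hist',np.histogram(P[:,2],[0,.02,.04,.08,.105,.117,.127,.14])[0])
        P=P[(P[:,2]>.117)&(P[:,2]<.127)]
        if len(P)>5: print('   ',((np.percentile(P,2,axis=0)+np.percentile(P,98,axis=0))/2).round(4),(np.percentile(P,98,axis=0)-np.percentile(P,2,axis=0)).round(4))
im,d,K,T=load('w3'); cv2.imwrite('pics/w3c.png',cv2.convertScaleAbs(cv2.resize(im[0:110,250:390],None,fx=5,fy=5,interpolation=cv2.INTER_CUBIC),alpha=1.6))
im,d,K,T=load('w2'); cv2.imwrite('pics/w2c.png',cv2.convertScaleAbs(cv2.resize(im[15:125,240:380],None,fx=5,fy=5,interpolation=cv2.INTER_CUBIC),alpha=1.6))
```

```text
ring z [0.1648 0.1679 0.1692] 705
((418.2075500488281, 196.81155395507812), (46.70203399658203, 50.500972747802734), 63.11435317993164)
[ 0.5258 -0.0396  0.1695]
[ 0.5253 -0.0393  0.171 ]
w13 2015 z hist [  25  112  399 1097  166  216    0]
    [ 0.5247 -0.0418  0.1205] [0.0269 0.0279 0.0062]
w1 7181 z hist [  52  892 2385 2821  706  325    0]
    [ 0.5239 -0.0429  0.12  ] [0.0226 0.0263 0.0055]
w2 2108 z hist [656   0  41 879  68 464   0]
    [ 0.5256 -0.0426  0.1211] [0.028  0.0279 0.0051]
w3 5484 z hist [1431  106  142 2153  431 1220    1]
    [ 0.5256 -0.044   0.1206] [0.0281 0.0262 0.006 ]
top0 277 z hist [ 49  11  35 135   7  37   3]
    [ 0.5242 -0.0413  0.1223] [0.0263 0.0259 0.0075]
scene0 683 z hist [  7 110 256 247  52  11   0]
    [ 0.5297 -0.0476  0.1201] [0.0164 0.0135 0.0046]
s8 734 z hist [  9 106 259 258  67  35   0]
    [ 0.5273 -0.0395  0.1201] [0.0238 0.0275 0.0058]
s12 728 z hist [  8 111 254 260  65  30   0]
    [ 0.5286 -0.0392  0.1205] [0.0216 0.0291 0.0065]
```

View pics/w2c.png

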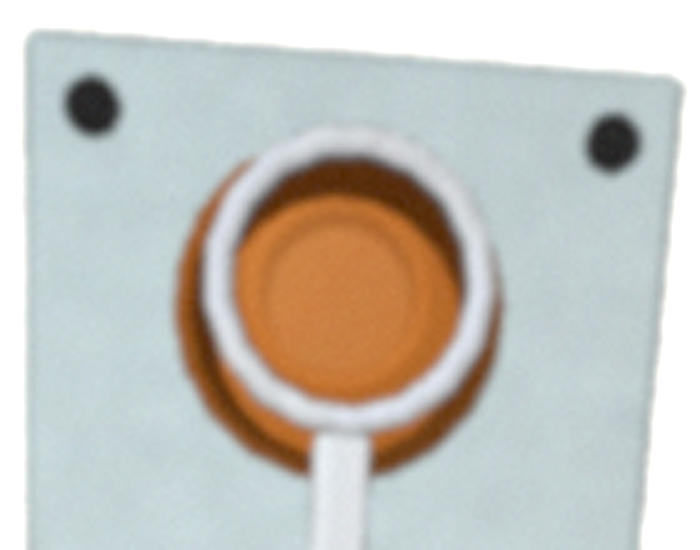

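send_rows --pt "0.2 0 0 -0.001 0.006 0 0.1" --pt "0.2 0 0 -0.002 0.012 0 0.1" --pt "0 0 0 -0.002 0.016 0 0.1" --pt "0 0 0 -0.002 0.018 0 0.1" --pt "0 0 0 -0.001 0.016 0 0.1" --pt "0 0 0 -0.001 0.01 0 0.1" --pt "0 0 0 0 0.004 0 0.1" --pt "0 0 0 0 0.001 0 0.1" --pt "0 0 0 0 0 0 0.1" --pt "0 0 0 0 0 0 0.1"

```text
time: 21.95
ee_pos: [0.5229, -0.0304, 0.3126]
eef_rot: [0.668, 0.744, 0.002, -0.002]
ft_force: [1.1, 0.2, -0.3]
width: 0.0537
```

Run:
```python
from h import *
rel([.5262,-.0402,.28],YD)
```

```text
t 21.95 p [ 0.5229 -0.0304  0.3126] rotvec tool deg [-0.02 -0.29  1.  ] shift now-axes [-0.0102  0.0022  0.0325] goal-axes [-0.01    0.0024  0.0326] F [ 1.1  0.2 -0.3] w 0.0537
```

send_rows --pt "0 0 0.5 -0.003 0.001 0.002 0.1" --pt "0 0 0.4 -0.003 0.001 0.004 0.1" --pt "0 0 0 -0.002 0 0.004 0.1" --pt "0 0 0 -0.001 0 0.004 0.1" --pt "0 0 0 0 0 0.003 0.1" --pt "0 0 0 0 0 0.002 0.1" --pt "0 0 0 0 0 0 0.1" --pt "0 0 0 0 0 0 0.1" --pt "0 0 0 0 0 0 0.1" --pt "0 0 0 0 0 0 0.1"

```text
time: 22.95
ee_pos: [0.5251, -0.0404, 0.2922]
eef_rot: [0.675, 0.738, 0.001, -0.002]
ft_force: [-0.1, -0.2, -0.4]
width: 0.0534
```

Run:
```python
from h import *
rel([.5262,-.0402,.28],YD)
im,d,K,T=snap('wrist','w15'); cv2.imwrite('pics/w15b.png',cv2.convertScaleAbs(im,alpha=1.6))
im,d,K,T=snap('scene','s15'); cv2.imwrite('pics/s15b.png',cv2.convertScaleAbs(cv2.resize(im[110:260,230:390],None,fx=4,fy=4,interpolation=cv2.INTER_CUBIC),alpha=1.7))
```

```text
t 22.95 p [ 0.5251 -0.0404  0.2922] rotvec tool deg [ 0.   -0.25 -0.04] shift now-axes [0.0001 0.0012 0.0122] goal-axes [0.0001 0.0012 0.0122] F [-0.1 -0.2 -0.4] w 0.0534
```

View pics/w15b.png

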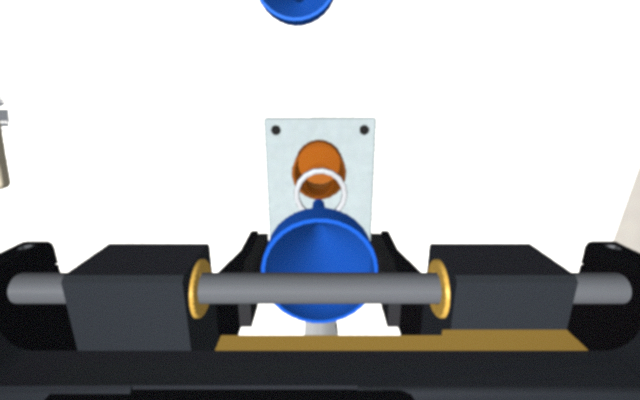

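View pics/s15b.png

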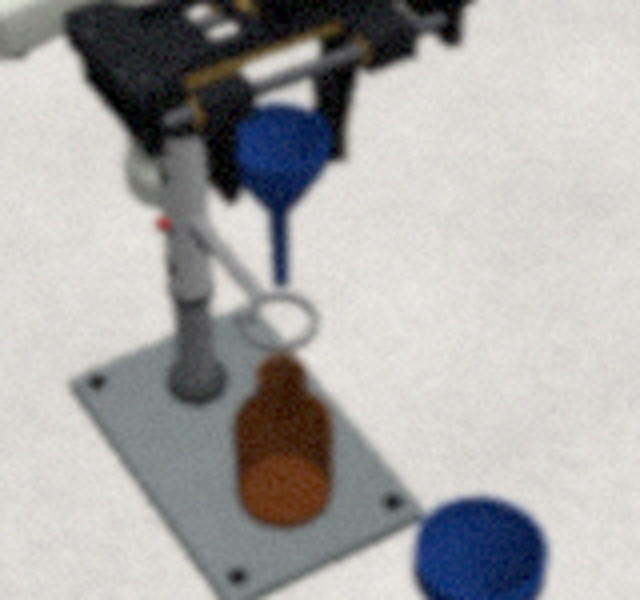

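send_rows --pt "0 0 0 0 0.0005 0.003 0.1" --pt "0 0 0 0 0 0.006 0.1" --pt "0 0 0 0 0 0.009 0.1" --pt "0 0 0 0 0 0.01 0.1" --pt "0 0 0 0 0 0.01 0.1" --pt "0 0 0 0 0 0.01 0.1" --pt "0 0 0 0 0 0.008 0.1" --pt "0 0 0 0 0 0.005 0.1" --pt "0 0 0 0 0 0.002 0.1" --pt "0 0 0 0 0 0 0.1"

```text
time: 24.05
ee_pos: [0.5248, -0.04, 0.2221]
eef_rot: [0.675, 0.738, 0.001, -0.003]
ft_force: [0.4, 0.2, -0.9]
width: 0.0535
```

Run:
```python
from h import *
rel([.5262,-.0402,.1915],YD)
im,d,K,T=snap('scene','s16'); cv2.imwrite('pics/s16b.png',cv2.convertScaleAbs(cv2.resize(im[110:260,230:390],None,fx=4,fy=4,interpolation=cv2.INTER_CUBIC),alpha=1.7))
```

```text
t 24.05 p [ 0.5248 -0.04    0.2221] rotvec tool deg [-0.12 -0.28 -0.04] shift now-axes [-0.0004  0.0014  0.0306] goal-axes [-0.0003  0.0014  0.0306] F [ 0.4  0.2 -0.9] w 0.0535
```

View pics/s16b.png

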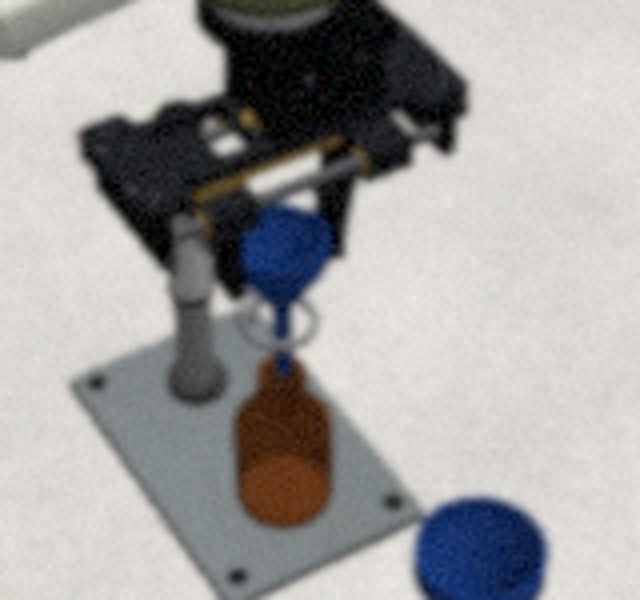

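send_rows --pt "0 0 0 0 0.0006 0.002 0.1" --pt "0 0 0 0 0.0004 0.003 0.1" --pt "0 0 0 0 0 0.004 0.1" --pt "0 0 0 0 0 0.004 0.1" --pt "0 0 0 0 0 0.004 0.1" --pt "0 0 0 0 0 0.003 0.1" --pt "0 0 0 0 0 0.002 0.1" --pt "0 0 0 0 0 0.001 0.1" --pt "0 0 0 0 0 0 0.1" --pt "0 0 0 0 0 0 0.1"

```text
time: 25.1
ee_pos: [0.5265, -0.0399, 0.1983]
eef_rot: [0.675, 0.738, 0.001, -0.002]
ft_force: [0.7, -0.5, -0.4]
width: 0.0534
```

Run:
```python
from h import *
rel([.5262,-.0402,.1915],YD)
im,d,K,T=snap('wrist','w17'); cv2.imwrite('pics/w17b.png',cv2.convertScaleAbs(im,alpha=1.6))
```

```text
t 25.1 p [ 0.5265 -0.0399  0.1983] rotvec tool deg [-0.01 -0.26 -0.04] shift now-axes [-0.0004 -0.0003  0.0068] goal-axes [-0.0003 -0.0003  0.0068] F [ 0.7 -0.5 -0.4] w 0.0534
```

View pics/w17b.png

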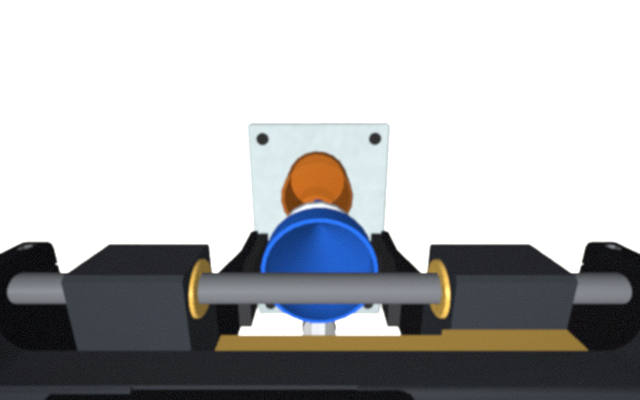

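send_rows --pt "0 0 0 0 0 0.0008 0.1" --pt "0 0 0 0 0 0.0008 0.1" --pt "0 0 0 0 0 0.0008 0.1" --pt "0 0 0 0 0 0.0008 0.1" --pt "0 0 0 0 0 0.0006 0.1" --pt "0 0 0 0 0 0.0004 0.1" --pt "0 0 0 0 0 0 0.1" --pt "0 0 0 0 0 0 0.1" --pt "0 0 0 0 0 0 0.1" --pt "0 0 0 0 0 0 0.1" --force 6

```text
time: 26.15
ee_pos: [0.5267, -0.0399, 0.1941]
eef_rot: [0.675, 0.738, 0.002, -0.001]
ft_force: [-0.3, -0.5, -0.6]
width: 0.0534
```

send_rows --pt "0 0 0 0 0 0.0006 0.1" --pt "0 0 0 0 0 0.0006 0.1" --pt "0 0 0 0 0 0.0006 0.1" --pt "0 0 0 0 0 0.0004 0.1" --pt "0 0 0 0 0 0 0.1" --pt "0 0 0 0 0 0 0.1" --pt "0 0 0 0 0 0 0.1" --pt "0 0 0 0 0 0 0.1" --pt "0 0 0 0 0 0 0.1" --pt "0 0 0 0 0 0 0.1"

```text
time: 27.15
ee_pos: [0.5267, -0.0398, 0.1919]
eef_rot: [0.675, 0.738, 0.002, -0.001]
ft_force: [-0.7, 0.7, -0.7]
width: 0.0537
```

send_rows --pt "0 0 0 0 0 0.0005 0.1" --pt "0 0 0 0 0 0.0005 0.1" --pt "0 0 0 0 0 0.0005 0.1" --pt "0 0 0 0 0 0.0003 0.1" --pt "0 0 0 0 0 0 0.1" --pt "0 0 0 0 0 0 0.1" --pt "0 0 0 0 0 0 0.1" --pt "0 0 0 0 0 0 0.1" --pt "0 0 0 0 0 0 0.1" --pt "0 0 0 0 0 0 0.1"

```text
time: 28.15
ee_pos: [0.5268, -0.0399, 0.191]
eef_rot: [0.675, 0.738, 0.002, -0.001]
ft_force: [-1.2, -0.6, 2.8]
width: 0.0535
```

Run:
```python
from h import *
rel([.5262,-.0402,.1915],YD)
im,d,K,T=snap('wrist','w18'); cv2.imwrite('pics/w18b.png',cv2.convertScaleAbs(im,alpha=1.6))
im,d,K,T=snap('scene','s18'); cv2.imwrite('pics/s18b.png',cv2.convertScaleAbs(cv2.resize(im[110:260,230:390],None,fx=4,fy=4,interpolation=cv2.INTER_CUBIC),alpha=1.7))
```

```text
t 28.15 p [ 0.5268 -0.0399  0.191 ] rotvec tool deg [ 0.06 -0.22 -0.04] shift now-axes [-0.0002 -0.0006 -0.0005] goal-axes [-0.0002 -0.0006 -0.0005] F [-1.2 -0.6  2.8] w 0.0535
```

View pics/w18b.png

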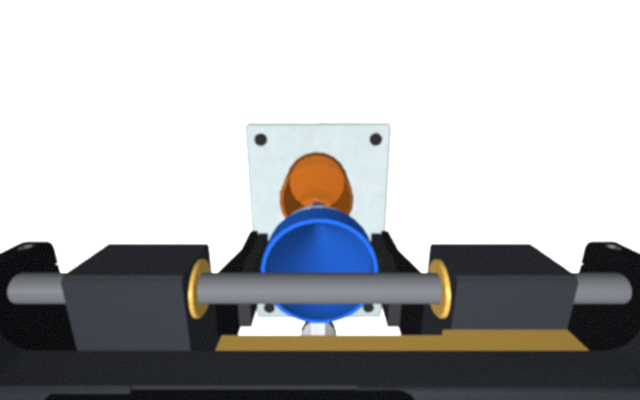

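View pics/s18b.png

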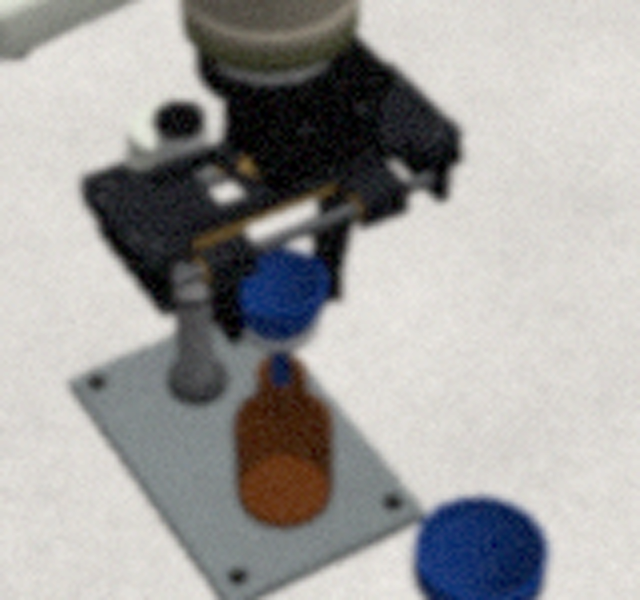

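send_rows --pt "0 0 0 0 0 0 -0.2" --pt "0 0 0 0 0 0 -0.25" --pt "0 0 0 0 0 0 -0.3" --pt "0 0 0 0 0 0 -0.35" --pt "0 0 0 0 0 0 -0.4" --pt "0 0 0 0 0 0 -0.5" --pt "0 0 0 0 0 0 -0.6" --pt "0 0 0 0 0 0 -0.7" --pt "0 0 0 0 0 0 -0.7" --pt "0 0 0 0 0 0 -0.7"

```text
time: 29.25
ee_pos: [0.527, -0.0398, 0.1901]
eef_rot: [0.675, 0.738, 0.002, -0.001]
ft_force: [-0.4, -0.2, -0.5]
width: 0.0735
```

Run:
```python
from h import *
rel([.5262,-.0402,.1915],YD)
im,d,K,T=snap('wrist','w19'); cv2.imwrite('pics/w19b.png',cv2.convertScaleAbs(im,alpha=1.6))
```

```text
t 29.25 p [ 0.527  -0.0398  0.1901] rotvec tool deg [ 0.07 -0.24 -0.04] shift now-axes [-0.0003 -0.0008 -0.0014] goal-axes [-0.0003 -0.0008 -0.0014] F [-0.4 -0.2 -0.5] w 0.0735
```

View pics/w19b.png

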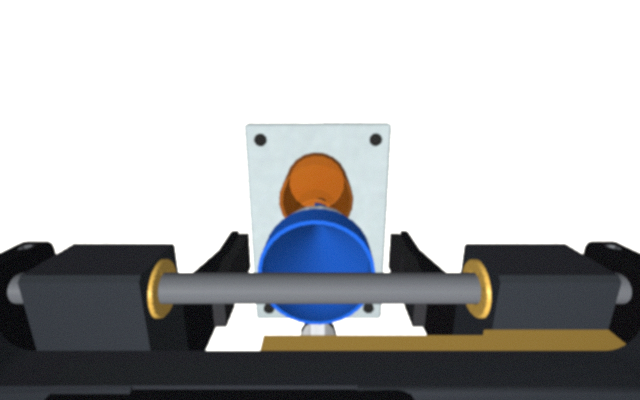

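Released; the funnel stays put (rim centre at about (317,270)) and both fingers are clear of it. Going straight up, then back from the stand.

send_rows --pt "0 0 0 0 -0.0005 -0.003 -0.7" --pt "0 0 0 0 0 -0.006 -0.7" --pt "0 0 0 0 0 -0.01 -0.7" --pt "0 0 0 0 0 -0.015 -0.7" --pt "0 0 0 0 0 -0.02 -0.7" --pt "0 0 0 0 0 -0.025 -0.7" --pt "0 0 0 0 0 -0.025 -0.7" --pt "0 0 0 0 0 -0.02 -0.7" --pt "0 0 0 0 0 -0.01 -0.7" --pt "0 0 0 0 0 -0.003 -0.7"

```text
time: 30.3
ee_pos: [0.526, -0.0403, 0.3384]
eef_rot: [0.675, 0.738, 0.003, 0.0]
ft_force: [-0.1, 0.3, 0.1]
width: 0.074
```

send_rows --pt "0 0 0 0 -0.01 0 -0.7" --pt "0 0 0 0 -0.02 0 -0.7" --pt "0 0 0 0 -0.02 0 -0.7" --pt "0 0 0 0 -0.02 0 -0.7" --pt "0 0 0 0 -0.01 0 -0.7" --pt "0 0 0 0 -0.005 0 -0.7" --pt "0 0 0 0 0 0 -0.7" --pt "0 0 0 0 0 0 -0.7" --pt "0 0 0 0 0 0 -0.7" --pt "0 0 0 0 0 0 -0.7"

```text
time: 31.3
ee_pos: [0.4351, -0.0479, 0.3322]
eef_rot: [0.675, 0.738, 0.001, -0.003]
ft_force: [1.4, -0.5, -0.1]
width: 0.074
```

Run:
```python
from h import *
rel([.5262,-.0402,.1915],YD)
im,d,K,T=snap('scene','s20'); cv2.imwrite('pics/s20b.png',cv2.convertScaleAbs(cv2.resize(im[110:260,230:390],None,fx=4,fy=4,interpolation=cv2.INTER_CUBIC),alpha=1.7))
cv2.imwrite('pics/s20f.png',cv2.convertScaleAbs(im,alpha=1.5))
im,d,K,T=snap('wrist','w20'); cv2.imwrite('pics/w20b.png',cv2.convertScaleAbs(im,alpha=1.6))
im,d,K,T=snap('top','t20')
for f in ('t20','s20','w20'):
    im,d,K,T=load(f);C=cloud(d,K,T); hsv=cv2.cvtColor(im,cv2.COLOR_BGR2HSV)
    m=cv2.inRange(hsv,(105,110,30),(130,255,255))>0; m&=(np.hypot(C[...,0]-.527,C[...,1]+.04)<.045)&(C[...,2]>.15)
    P=C[m]; 
    if len(P)<20: print(f,len(P)); continue
    zt=np.percentile(P[:,2],97); q=P[P[:,2]>zt-.005]; A=np.c_[q[:,:2],np.ones(len(q))]; k=np.linalg.lstsq(A,q[:,2],rcond=None)[0]
    print(f,len(P),'top',zt.round(4),'mid',((q.min(0)+q.max(0))/2).round(4),'size',(q.max(0)-q.min(0)).round(4),'tilt deg',np.degrees(np.hypot(k[0],k[1])).round(2))
```

```text
t 31.3 p [ 0.4351 -0.0479  0.3322] rotvec tool deg [-0.2  -0.35 -0.  ] shift now-axes [-0.0013  0.0919  0.1404] goal-axes [-0.0004  0.0914  0.1407] F [ 1.4 -0.5 -0.1] w 0.074
t20 0
s20 380 top 0.1978 mid [ 0.5333 -0.0386  0.1964] size [0.0387 0.0542 0.0072] tilt deg 3.3
w20 2962 top 0.1981 mid [ 0.5261 -0.0415  0.1964] size [0.0529 0.0538 0.0066] tilt deg 0.84
```

View pics/s20b.png

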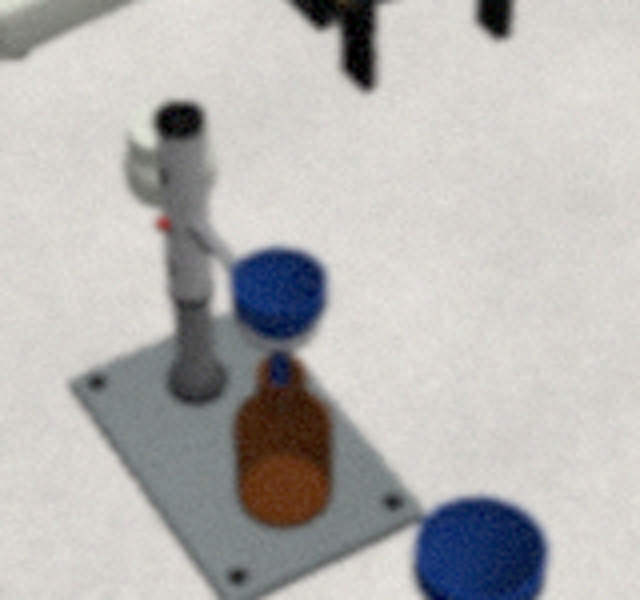

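View pics/s20f.png

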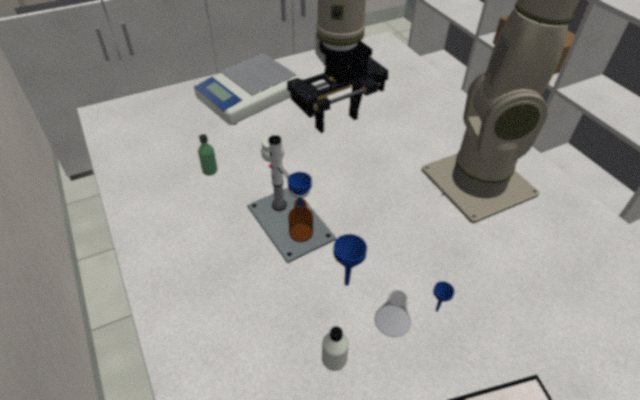

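View pics/w20b.png

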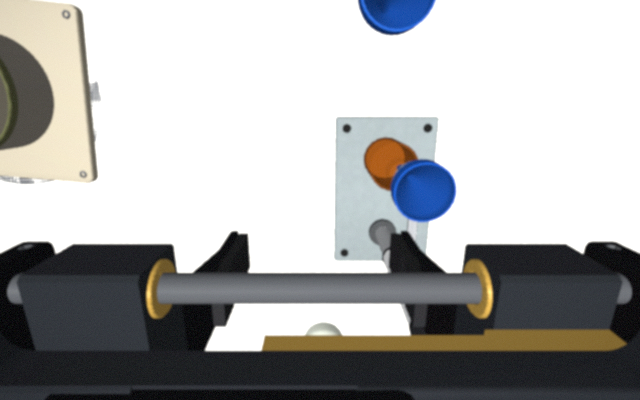

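Run:
```python
from h import *
im,d,K,T=load('s20'); a=im[158:174,262:284].astype(int); r=a[...,2]-a[...,:2].mean(-1); w=np.clip(r-12,0,None); print('redness',w.sum())
im,d,K,T=load('w20');C=cloud(d,K,T);hsv=cv2.cvtColor(im,cv2.COLOR_BGR2HSV)
for f in ('w13','w20'):
    im,d,K,T=load(f);C=cloud(d,K,T);m=(C[...,2]>.155)&(C[...,2]<.178)&(np.hypot(C[...,0]-.531,C[...,1]+.09)<.02)&(cv2.cvtColor(im,cv2.COLOR_BGR2HSV)[...,1]<60);print(f,'arm z',np.median(C[m][:,2]).round(4),m.sum())
```

```text
redness 241.5
w13 arm z 0.1681 358
w20 arm z 0.1678 142
```

```bash
python3 -c "
from bench import close_job; print(close_job())"
```

```text
the job is handed in; nothing more can be done
None
```

The job is done and handed in at about 31.5 s of the 64 s allowed. The ring is at its next hole, and the blue funnel from the flask sits in it with its stem in the brown bottle's neck.

- **Raising the ring:** I pressed the button flush by gripping the tube and slid the tube up about 41 mm, until the button came out through the next hole. I had measured that hole at about 41.5 mm beforehand. The move that reached the hole went about 3 mm further than I commanded. I found the button already out when I looked after it, rather than by creeping up to it. The wrist read 5.7 N after that move, about the tube's own weight, with no sign of forcing. After I let go the tube stayed up, and the button shows as far out as at the start.
- **Seating the funnel:** I lowered it until the ring pushed back with about 3.5 N, then released it. Its rim top is 30 mm above the ring's face, which is the fully seated height.
- **Upright check:** The two cameras disagreed on tilt: 0.8° in the wrist view and 3.3° in the scene view. I trusted the wrist view, because the scene view saw only part of the rim.
- **Other containers:** In the last pictures the bottle, flask, white and green bottles and jar look to be standing where they were. I judged this by eye and did not re-measure their positions.
- **Check that failed:** The final top-camera check found no funnel pixels, so it confirmed nothing.

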